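# Turn the spares tin label-front and slide it home

## Robot

A 7-joint arm with a two-finger parallel gripper is mounted at the origin on the work surface. World frame = base frame: x ahead of the robot, y to its left, z up, the work surface at z = 0. Lengths are in m, angles in rad, forces in N, time in s.
With the tool pointing down it reaches from about 0.425 to 0.925 m from the base axis. Payload 6.8 kg.
Tool frame: the origin (TCP) lies on the centre line of the jaws, within the pads' length; the fingertips stand 17 mm ahead of it and the grasp point (between the pads) lies 2 mm behind it; z points along the fingers, x is the direction in which the jaws open and shut, and the axes are right-handed (so a half turn about z gives the same grasp; the last joint's range is limited). The gripper opens to 85 mm and grips with 20 to 120 N. Pads are 22 mm wide; open, the fingers measure 114 mm over their backs; the gripper's body (76 mm by 85 mm) begins 54 mm behind the grasp point. The pads swing forward as they close: fully open they stand 13 mm farther back than shut.
Start: joints at [-0.108, 0.477, 0.022, 1.555, -0.011, 1.109, -0.083], TCP at [0.675, 0, 0.218] pointing down, gripper open.
Joint ranges: [-2.96, 2.96], [-0.34, 2.1], [-1.41, 1.46], [0.24, 2.44], [-1.37, 4.51], [0.17, 1.92], [-2.96, 2.96]. Speed limits (rad/s): [2.39, 2.39, 3.14, 3.14, 3.14, 3.14, 3.14].

## Interface

Orientations are given as a rotation vector (axis times angle).
In Python, from bench import r gives the robot as it stands.
- The arm moves only by the tool arm_command, never from a script. Its argument "increments" is a list of rows, each a list of 3 entries, a list of its own where there are three numbers: the shift along the world's x, y, z in m, then the turn, a rotation vector about the world's x, y, z in rad, then the opening in per cent of the stroke, from 0 (shut) to 100 (fully open). A call has 1 to 10 rows; each row is the pose to reach, as a shift and turn from the pose commanded when the call began; what a row does not reach only later rows make up. A row lasts 1/10 s, in which the tool goes at most 50 mm and 8.59 degrees, less where a joint would pass 70% of its speed; a pose out of reach is approached as far as the arm can. A call with a gripper value outside its range is refused whole. The fingers move at their own pace and stop on an object; "newtons" is the grip in N (left out, the last holds). Time passes only in rows, so rows that repeat a pose let the fingers close. It gives the time, the measured TCP pose, the force and the opening at its end, in the units of the state.
- r.get_obs(): the state, without advancing time (a new reading comes with each control period).
- r.grab_frame(name): name is "scene" or "side" or "wrist"; returns the picture (400x640x3 uint8, blue, green, red); there is no depth.
- r.camera_model(name): a dict with "camera_matrix" (3x3 intrinsics, pixels), "D" ([k1, k2, p1, p2, k3] as OpenCV has them; the pictures are not rectified), "camera_from_world" (4x4, takes a point from world to camera coordinates). Camera axes: x right, y down, z forward; pixel columns grow to the right and rows downward; lengths in m; the calibration is good to about 2 mm. A picture is of the moment at which its call begins: read the wrist's pose just before it. camera_model takes no time and is no camera call; for the wrist camera it gives the pose at the moment of the call.
- r.hand_in(): hands the job in, once; it reports no verdict.
The state is a dict: "clock": time; "joints": joint angles; "qvel": joint speeds; "tau": joint torques, N m; "tcp_pos": TCP position; "orientation": TCP orientation; "contact_force": force on the tool from outside, world axes, zero at the start; "moment": the same for the moment, N m; "grip_width": finger opening in m.
Only numpy, scipy, OpenCV 4.12 (cv2) and the standard library are available. Lean on these libraries where they do the work, as an engineer would, in place of code of your own. Each camera call takes 0.05 s, during which the arm holds its last target. There are 200 camera calls.

## Task

The big tin of spare screws stands on a small turntable on a sliding carriage, with its label turned away. With a fingertip, roll the tin round by its edge until the label squarely faces the front, which is the end of the rail with the stop block, pressing gently so that the thin lid is not dented; only then push tin and carriage gently along until they are fully home against the stop, with the label still facing front. Leave the jar, the screwdriver and the meter alone.

Things in the scene. Friction and masses are not known exactly. Their poses are not given: they have to be found in the camera images.
- rail_origin (a point): Point on the bench top, mid-width of the fixed wooden rail (245 x 150 mm). Its x axis runs along the rail to the front: the rubber-faced stop block (40 mm tall, face 134.5 mm from this point); z is up. The tin's vertical axis stands at this point plus the carriage's joint value along x. All heights are above the bench.
- carriage (a joint): How far (m) the carriage bearing the tin is slid along the rail's x axis: 0 fully back, 0.070 home against the stop; starts between 0 and 0.02. Stays where left; about 5 N slides it, and pushing the tin's wall through its axis does so too. Aluminium plate 129 x 126 mm, top nominally 35 mm high; the tin overhangs none of its edges.
- tin (a joint): Angle (rad) of the tin, counter-clockwise from above: 0 or 6.283 when its label faces front along the rail's x, 3.14 when it faces back; starts in 0.9 to 5.4; turns either way with 0.14 N m and stays. Metal cylinder, diameter 115 mm, wall nominally 42 to 126 mm high. White paper label on the wall; above its middle a white strip, 24 mm wide, runs over the lid's edge towards its centre.
- lid (a joint): Give (m) of the tin's thin sheet lid, a flat disc 111 mm in diameter: 0 free, negative when pressed, 1 mm per 8 N; springs back, dents above 12 N. Its top is nominally 133 mm high, but the carriage is shimmed by hand, so lid, tin and carriage may all stand up to 8 mm higher or lower: feel for it.
- jar: Bystander: small closed glass jar, 56 mm in diameter, 75 mm tall; origin at the centre of its underside. To be left alone.
- driver: Bystander: screwdriver lying on the bench, about 200 mm long, along its x axis. To be left alone.
- meter: Bystander: black hand-held meter lying flat, 120 by 65 by 34 mm; origin at the centre of its underside. To be left alone.

How it is judged:
On the way, in this order (a step that is already met when the one before it is completed fails the run):
1. the tin is turned until its label faces front (within 0.15 rad) while the carriage is still more than 20 mm short of the stop (value of joint carriage below 0.05 m and (value of joint tin between -0.15 and 0.15 rad or value of joint tin between 6.133 and 6.433 rad)), for 0.3 s.
2. the carriage is pushed home, within 3 mm of the stop (value of joint carriage above 0.067 m), for 0.2 s.
At the end, for the whole second after the job is handed in: The carriage is within 3 mm of the stop (joint above 0.067 m), the label faces the front within 0.15 rad (about 8 degrees, at 0 or at a full turn), and the tin is at rest (value of joint carriage above 0.067 m and (value of joint tin between -0.15 and 0.15 rad or value of joint tin between 6.133 and 6.433 rad) and velocity of joint tin between -0.05 and 0.05 rad/s); the robot touches nothing.
It fails at once if the lid is pressed with more than 12 N (dented) (contact force between the fingers and lid above 12 N).
It fails at once if the carriage, tin or lid is hit or pushed with more than 25 N (contact force between any of the fingers, the arm and carriage above 25 N).
It fails at once if the jar, the screwdriver or the meter is moved more than 15 mm (distance of any of jar, driver, meter from where it was at the start of the episode above 0.015 m).
It also fails if it takes over 72 s, if anything falls off the work surface, if the arm or the gripper's body presses on something with over 40 N, if the wrist force passes 120 N, or if a joint passes its speed limit or range.

## Working session

There is one attempt and no reset: what is moved stays moved. The work goes in short steps, Python scripts to look and compute and a tool call to move; the robot and the scene stay as the last step left them, time stands still between calls to the robot, and variables do not carry over. Pictures are saved under pics/ and viewed, about 8 in all and at most 12, crops included, and the job is handed in when it is done.

Besides the shell and the picture viewer there is one more tool, called after "Call:" by a JSON object that holds its "fn" and its "kwargs". arm_command: Moves the arm, as the interface text tells. Its arguments: {"type":"object","properties":{"increments":{"type":"array","items":{"type":"array"}},"newtons":{"type":"number"}},"required":["increments"]}

```bash
mkdir -p pics; ls
python3 - <<'E'
from bench import r
import cv2, numpy as np
o=r.get_obs(); print({k:np.round(v,3) for k,v in o.items()})
a=r.grab_frame("scene"); b=r.grab_frame("side")
cv2.imwrite("pics/scene.png",a); cv2.imwrite("pics/side.png",b)
for n in("scene","side","wrist"):
    m=r.camera_model(n); print(n,np.round(np.array(m["camera_matrix"]),1).tolist(),np.round(m["D"],3),np.round(np.array(m["camera_from_world"]),3).tolist())
E
```

```text
pics
{'clock': np.float64(0.0), 'joints': array([-0.108,  0.478,  0.022,  1.556, -0.012,  1.109, -0.083]), 'qvel': array([-0.   , -0.   , -0.001,  0.001, -0.   , -0.   ,  0.001]), 'tau': array([-1.0000e-03, -5.9644e+01,  1.6080e+00, -2.8119e+01,  1.2000e-02,
        9.0000e-03,  0.0000e+00]), 'tcp_pos': array([ 0.674, -0.   ,  0.217]), 'orientation': array([ 3.141e+00,  0.000e+00, -3.000e-03]), 'contact_force': array([-0.019,  0.581, -0.055]), 'moment': array([-0.001,  0.031,  0.033]), 'grip_width': np.float64(0.085)}
scene [[446.1, 0.0, 321.1], [0.0, 446.1, 193.4], [0.0, 0.0, 1.0]] [-0.128  0.     0.     0.     0.   ] [[-0.387, 0.922, -0.002, 0.206], [0.533, 0.222, -0.816, -0.302], [-0.752, -0.317, -0.577, 1.483], [0.0, 0.0, 0.0, 1.0]]
side [[372.3, 0.0, 320.3], [0.0, 372.3, 197.8], [0.0, 0.0, 1.0]] [-0.003  0.     0.     0.     0.   ] [[-0.448, -0.894, -0.019, 0.302], [-0.519, 0.277, -0.809, 0.345], [0.728, -0.353, -0.588, 0.42], [0.0, 0.0, 0.0, 1.0]]
wrist [[275.4, 0.0, 324.4], [0.0, 275.4, 199.3], [0.0, 0.0, 1.0]] [0.014 0.    0.    0.    0.   ] [[1.0, -0.0, -0.002, -0.674], [0.0, -0.951, 0.311, -0.041], [-0.002, -0.311, -0.951, 0.38], [0.0, 0.0, 0.0, 1.0]]
```

View pics/scene.png

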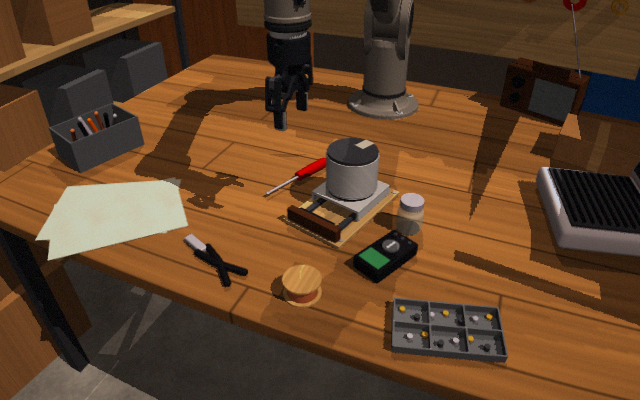

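View pics/side.png

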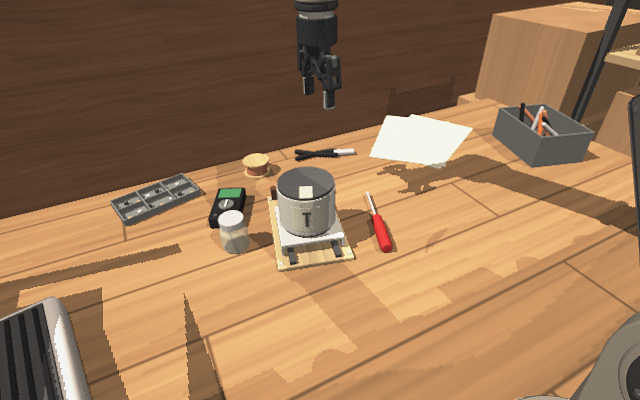

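Scene: the tin lid is near (352,153), the strip near (364,145), the stop block near (313,221). Side: the lid is near (306,184), the strip near (306,192). I'll zoom in on both.

```bash
cat > h.py <<'E'
from bench import r
import cv2, numpy as np
def ray(n,uv,m=None):
    m=m or r.camera_model(n)
    T=np.array(m["camera_from_world"]);K=np.array(m["camera_matrix"]);D=np.array(m["D"])
    p=cv2.undistortPoints(np.array([[uv]],float),K,D)[0,0]
    R=T[:3,:3];return -R.T@T[:3,3], R.T@np.array([p[0],p[1],1])
def onz(n,uv,z,m=None):
    c,d=ray(n,uv,m);return c+d*(z-c[2])/d[2]
def tri(a,b):
    (c1,d1),(c2,d2)=a,b
    s=np.linalg.lstsq(np.c_[d1,-d2],c2-c1,rcond=None)[0]
    p,q=c1+s[0]*d1,c2+s[1]*d2
    return (p+q)/2,np.linalg.norm(p-q)
def proj(n,P,m=None):
    m=m or r.camera_model(n)
    T=np.array(m["camera_from_world"])
    return cv2.projectPoints(np.array(P,float).reshape(-1,3),cv2.Rodrigues(T[:3,:3])[0],T[:3,3],np.array(m["camera_matrix"]),np.array(m["D"]))[0][:,0]
E
python3 - <<'E'
import cv2,numpy as np
a=cv2.imread("pics/scene.png")[130:250,270:430]; b=cv2.imread("pics/side.png")[160:280,235:395]
f=lambda i:cv2.resize(i,None,fx=4.9,fy=4.9,interpolation=cv2.INTER_CUBIC)
cv2.imwrite("pics/za.png",f(a));cv2.imwrite("pics/zb.png",f(b))
E
```

```text
(no output)
```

View pics/za.png

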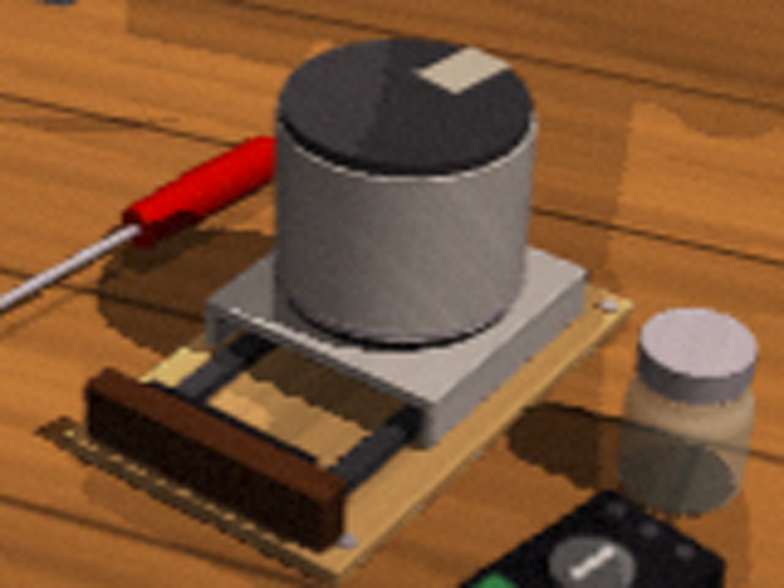

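View pics/zb.png

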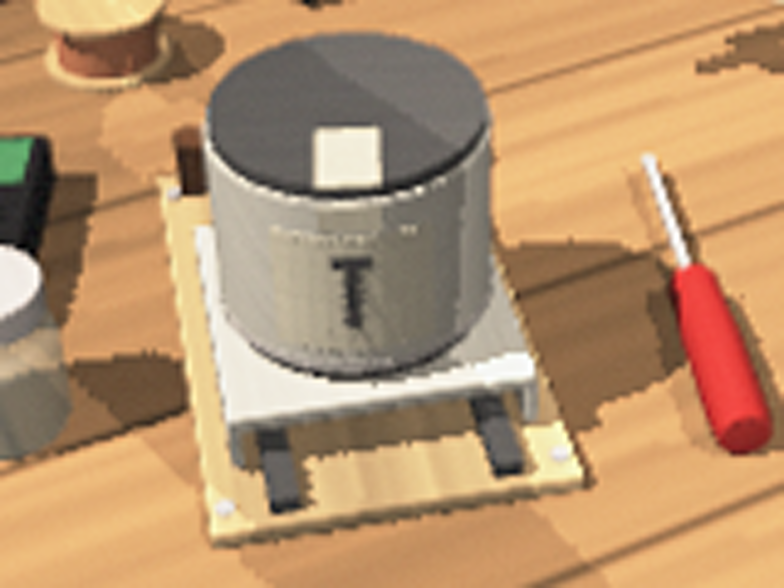

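Crops: in the scene view the lid's centre is at about (352.7,151.8) and the strip on its far right. The stop block's top corners are near (288,208) and (341,230). In the side view the lid's centre is at about (306,184), and the strip faces that camera. The rail's back corners are at (278.3,270.2) and (354.4,258).

Run:
```python
from h import *
k=4.9
S=lambda x,y:ray("scene",(270+x/k-.4,130+y/k-.4)); B=lambda x,y:ray("side",(235+x/k-.4,160+y/k-.4))
lid,e=tri(S(405,107),B(348,117)); print("lid",lid,e)
zl=lid[2]
o=lambda n,x,y,z:onz(n,((270 if n=="scene" else 235)+x/k-.4,(130 if n=="scene" else 160)+y/k-.4),z)
# rail corners z~.012
bl=o("side",212,542,.01);br=o("side",587,482,.01);fl=o("side",165,180,.01)
sr=o("scene",632,303,.01);sf=o("scene",332,582,.01)
print("bl(side left) ",bl,"br",br,"fl",fl,"scene back",sr,"scene front",sf)
t1=o("scene",97,370,.04);t2=o("scene",352,488,.04);print("stop top front?",t1,t2)
for n,p in(("side",(348,158)),("side",(348,190)),("scene",(462,70)),("scene",(490,55))):
    q=o(n,*p,zl);d=q-lid;print(n,q,np.hypot(*d[:2]),np.arctan2(d[1],d[0]))
d=sf-sr;print("rail dir",np.arctan2(d[1],d[0]),np.hypot(*d[:2])); d=br-bl;print(np.arctan2(d[1],d[0])+np.pi/2,np.hypot(*d[:2])); d=t2-t1;print(np.arctan2(d[1],d[0])+np.pi/2,np.arctan2(d[1],d[0])-np.pi/2,np.hypot(*d[:2]))
# jar, meter, driver
for nm,a,b in(("jarlid",(697,342),None),("meter",(650,560),None)):
    print(nm,o("scene",*a,.075 if nm=="jarlid" else .034))
print("driver",onz("side",(235+742/k,160+440/k),.015),onz("side",(235+648/k,160+158/k),.005))
```

```text
lid [0.56147108 0.08556934 0.13080597] 0.00046447621550419713
bl(side left)  [0.48547014 0.18417319 0.01      ] br [0.44610651 0.04013042 0.01      ] fl [0.71969173 0.11720111 0.01      ] scene back [0.49622594 0.18282376 0.01      ] scene front [0.73591799 0.12080164 0.01      ]
stop top front? [ 0.67894762 -0.01161899  0.04      ] [0.7110824  0.11927498 0.04      ]
side [0.53571381 0.09768217 0.13080597] 0.02846326865356383 2.7020121823962024
side [0.51683055 0.10641746 0.13080597] 0.0492688659137505 2.7046736908515134
scene [0.51962201 0.09790186 0.13080597] 0.043628384179775305 2.855014097347306
scene [0.50112702 0.10529254 0.13080597] 0.06348550879669332 2.8256922637708137
rail dir -0.2532039073070668 0.2475863913899364
-0.26676397514290606 0.1493245262665419
2.900851531385787 -0.24074112220400568 0.13478084886199992
jarlid [0.60654333 0.23322062 0.075     ]
meter [0.70077413 0.2416103  0.034     ]
driver [ 0.4318699  -0.02446748  0.015     ] [ 0.6279658  -0.10534642  0.005     ]
```

Call:
{"fn": "arm_command", "kwargs": {"increments": [[[-0.01,0.015,0],[0,0,0.1],0],[[-0.02,0.03,0],[0,0,0.2],0],[[-0.03,0.045,0],[0,0,0.3],0],[[-0.04,0.06,0],[0,0,0.4],0],[[-0.05,0.075,-0.01],[0,0,0.5],0],[[-0.06,0.09,-0.02],[0,0,0.6],0],[[-0.068,0.1,-0.03],[0,0,0.68],0],[[-0.074,0.107,-0.04],[0,0,0.75],0],[[-0.074,0.107,-0.045],[0,0,0.75],0],[[-0.074,0.107,-0.048],[0,0,0.75],0]], "newtons": 20}}

```text
clock: 1.1
tcp_pos: [0.6009, 0.1065, 0.1692]
orientation: [2.924, 1.148, -0.002]
contact_force: [-0.2, 0.7, -0.1]
grip_width: -0.0002
```

Run:
```python
from h import *
m=r.camera_model("wrist");print({k:np.round(v,4) for k,v in r.get_obs().items() if k in("clock","tcp_pos","orientation","contact_force","grip_width")})
im=r.grab_frame("wrist");cv2.imwrite("pics/w1.png",im)
```

```text
{'clock': np.float64(1.1), 'tcp_pos': array([0.6009, 0.1065, 0.1692]), 'orientation': array([ 2.9244e+00,  1.1478e+00, -1.6000e-03]), 'contact_force': array([-0.152 ,  0.6683, -0.1342]), 'grip_width': np.float64(-0.0002)}
```

View pics/w1.png

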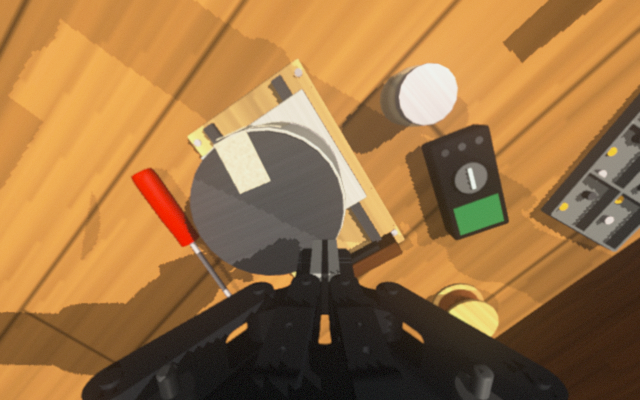

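The wrist view shows the lid's centre near (267,200) and the strip running from (233,138) to (255,188). The right rail edge goes from (300,62) to (402,240).

```bash
cat > look.py <<'E'
from h import *
import sys
def label(z=.131,name=None,c=None):
    m=r.camera_model("wrist");im=r.grab_frame("wrist")
    if name: cv2.imwrite(name,im)
    hsv=cv2.cvtColor(im,cv2.COLOR_BGR2HSV)
    mask=((hsv[...,1]<75)&(hsv[...,2]>120)).astype(np.uint8)
    if c is None:c=np.array([.5615,.0856])
    vs,us=np.nonzero(mask)
    T=[onz("wrist",(u,v),z,m)[:2]-c for u,v in zip(us,vs)];T=np.array(T)
    rr=np.hypot(*T.T);k=(rr<.052)&(rr>.02)
    p=T[k].mean(0);e=np.arctan2(p[1],p[0])
    print("strip px",k.sum(),"mean r",np.hypot(*p),"world ang",e,"tin",(e+.255)%(2*np.pi));return e
E
python3 - <<'E'
from look import *
m=r.camera_model("wrist");W=lambda u,v,z:onz("wrist",(u,v),z,m)
a,b=W(233,138,.131),W(255,188,.131);d=a-b;print(a,b,"strip dir",np.arctan2(d[1],d[0]))
a,b=W(300,62,.01),W(402,240,.01);d=b-a;print(a,b,"rail",np.arctan2(d[1],d[0]))
# lid outline points
P=np.array([W(u,v,.131)[:2] for u,v in((191,190),(200,235),(245,272),(343,195),(330,165),(300,140))])
A=np.c_[2*P,np.ones(len(P))];s=np.linalg.lstsq(A,(P**2).sum(1),rcond=None)[0];print("lid c",s[:2],"R",np.sqrt(s[2]+s[:2]@s[:2]))
label()
E
```

```text
[0.51359134 0.10654855 0.131     ] [0.54687294 0.08871931 0.131     ] strip dir 2.6497878243625603
[0.49690683 0.17974076 0.01      ] [0.72473425 0.11458443 0.01      ] rail -0.2785544034985079
lid c [0.56472489 0.08178719] R 0.05738328629108949
strip px 1748 mean r 0.03538687465871705 world ang 2.794431196829645 tin 3.049431196829645
```

Call:
{"fn": "arm_command", "kwargs": {"increments": [[[0,0,-0.004],[0,0,0],0],[[0,0,-0.008],[0,0,0],0],[[0,0,-0.012],[0,0,0],0],[[0,0,-0.014],[0,0,0],0],[[0,0,-0.014],[0,0,0],0]]}}

```text
clock: 1.7
tcp_pos: [0.6008, 0.1069, 0.1554]
orientation: [-2.923, -1.15, 0.001]
contact_force: [0.0, -0.1, -0.2]
grip_width: -0.0001
```

Call:
{"fn": "arm_command", "kwargs": {"increments": [[[0,0,-0.001],[0,0,0],0],[[0,0,-0.002],[0,0,0],0],[[0,0,-0.002],[0,0,0],0]]}}

```text
clock: 2.0
tcp_pos: [0.601, 0.107, 0.1538]
orientation: [-2.923, -1.151, 0.0]
contact_force: [0.0, 0.2, 0.1]
grip_width: 0.0002
```

Call:
{"fn": "arm_command", "kwargs": {"increments": [[[0,0,-0.001],[0,0,0],0],[[0,0,-0.001],[0,0,0],0]]}}

```text
clock: 2.2
tcp_pos: [0.601, 0.107, 0.1527]
orientation: [-2.923, -1.151, 0.0]
contact_force: [-0.3, -0.3, 0.3]
grip_width: 0.0002
```

Call:
{"fn": "arm_command", "kwargs": {"increments": [[[0,0,-0.001],[0,0,0],0],[[0,0,-0.001],[0,0,0],0]]}}

```text
clock: 2.4
tcp_pos: [0.6009, 0.1069, 0.1517]
orientation: [-2.923, -1.151, 0.0]
contact_force: [0.5, 0.4, 1.2]
grip_width: -0.0
```

Call:
{"fn": "arm_command", "kwargs": {"increments": [[[0,0,-0.0005],[0,0,0],0],[[0,0,-0.0005],[0,0,0],0]]}}

```text
clock: 2.6
tcp_pos: [0.601, 0.107, 0.1512]
orientation: [-2.923, -1.151, 0.0]
contact_force: [-0.1, 0.4, 0.3]
grip_width: 0.0003
```

Call:
{"fn": "arm_command", "kwargs": {"increments": [[[0,0,-0.0005],[0,0,0],0],[[0,0,-0.001],[0,0,0],0],[[0,0,-0.001],[0,0,0],0]]}}

```text
clock: 2.9
tcp_pos: [0.601, 0.107, 0.1502]
orientation: [-2.923, -1.151, 0.0]
contact_force: [-0.2, 1.1, -0.0]
grip_width: 0.0003
```

Call:
{"fn": "arm_command", "kwargs": {"increments": [[[0,0,-0.0005],[0,0,0],0],[[0,0,-0.001],[0,0,0],0],[[0,0,-0.001],[0,0,0],0]]}}

```text
clock: 3.2
tcp_pos: [0.601, 0.107, 0.1492]
orientation: [-2.923, -1.151, 0.0]
contact_force: [-0.9, -0.1, 0.2]
grip_width: -0.0001
```

Call:
{"fn": "arm_command", "kwargs": {"increments": [[[0,0,-0.0005],[0,0,0],0],[[0,0,-0.0005],[0,0,0],0]]}}

```text
clock: 3.4
tcp_pos: [0.601, 0.107, 0.1487]
orientation: [-2.923, -1.151, 0.0]
contact_force: [0.1, 0.1, 0.1]
grip_width: -0.0
```

Call:
{"fn": "arm_command", "kwargs": {"increments": [[[0,0,-0.0005],[0,0,0],0],[[0,0,-0.001],[0,0,0],0],[[0,0,-0.001],[0,0,0],0]]}}

```text
clock: 3.7
tcp_pos: [0.601, 0.107, 0.1477]
orientation: [-2.923, -1.151, 0.0]
contact_force: [0.2, -0.5, 0.0]
grip_width: 0.0002
```

Call:
{"fn": "arm_command", "kwargs": {"increments": [[[0,0,-0.0005],[0,0,0],0],[[0,0,-0.001],[0,0,0],0],[[0,0,-0.001],[0,0,0],0]]}}

```text
clock: 4.0
tcp_pos: [0.601, 0.107, 0.1467]
orientation: [-2.923, -1.151, 0.0]
contact_force: [0.3, -0.0, -0.1]
grip_width: 0.0002
```

Call:
{"fn": "arm_command", "kwargs": {"increments": [[[0,0,-0.0005],[0,0,0],0],[[0,0,-0.001],[0,0,0],0],[[0,0,-0.001],[0,0,0],0]]}}

```text
clock: 4.3
tcp_pos: [0.6009, 0.107, 0.1457]
orientation: [-2.923, -1.151, 0.0]
contact_force: [-0.4, 0.7, 0.4]
grip_width: -0.0001
```

Call:
{"fn": "arm_command", "kwargs": {"increments": [[[0,0,-0.0005],[0,0,0],0],[[0,0,-0.001],[0,0,0],0],[[0,0,-0.001],[0,0,0],0]]}}

```text
clock: 4.6
tcp_pos: [0.601, 0.107, 0.1447]
orientation: [-2.923, -1.151, 0.0]
contact_force: [-0.2, 0.2, 0.5]
grip_width: -0.0002
```

Call:
{"fn": "arm_command", "kwargs": {"increments": [[[0,0,-0.0005],[0,0,0],0],[[0,0,-0.001],[0,0,0],0],[[0,0,-0.001],[0,0,0],0]]}}

```text
clock: 4.9
tcp_pos: [0.601, 0.107, 0.1437]
orientation: [-2.923, -1.151, 0.0]
contact_force: [0.6, 0.2, 0.9]
grip_width: 0.0002
```

Call:
{"fn": "arm_command", "kwargs": {"increments": [[[0,0,-0.0005],[0,0,0],0],[[0,0,-0.0005],[0,0,0],0]]}}

```text
clock: 5.1
tcp_pos: [0.601, 0.107, 0.1432]
orientation: [-2.923, -1.151, 0.0]
contact_force: [-0.2, 0.3, -0.6]
grip_width: 0.0
```

Call:
{"fn": "arm_command", "kwargs": {"increments": [[[0,0,-0.0005],[0,0,0],0],[[0,0,-0.001],[0,0,0],0],[[0,0,-0.001],[0,0,0],0]]}}

```text
clock: 5.4
tcp_pos: [0.601, 0.107, 0.1422]
orientation: [-2.923, -1.151, 0.0]
contact_force: [0.3, -0.2, -1.1]
grip_width: -0.0003
```

Call:
{"fn": "arm_command", "kwargs": {"increments": [[[0,0,-0.0005],[0,0,0],0],[[0,0,-0.001],[0,0,0],0],[[0,0,-0.001],[0,0,0],0]]}}

```text
clock: 5.7
tcp_pos: [0.601, 0.107, 0.1412]
orientation: [-2.923, -1.151, 0.0]
contact_force: [-0.4, -0.0, -0.5]
grip_width: -0.0003
```

Run:
```python
from h import *
print(r.get_obs()["contact_force"])
a=r.grab_frame("scene")[110:230,270:430]; b=r.grab_frame("side")[110:230,235:395]
f=lambda i:cv2.resize(i,None,fx=2.5,fy=2.5,interpolation=cv2.INTER_CUBIC)
w=r.grab_frame("wrist")
cv2.imwrite("pics/c2.png",np.vstack([np.hstack([f(a),f(b)]),cv2.resize(w[120:340,140:540],(500,275)).repeat(1,0) if 0 else np.pad(w[100:385,120:540],((0,0),(0,380),(0,0)))]))
```

```text
[-0.40213929 -0.03058342 -0.48085658]
```

View pics/c2.png

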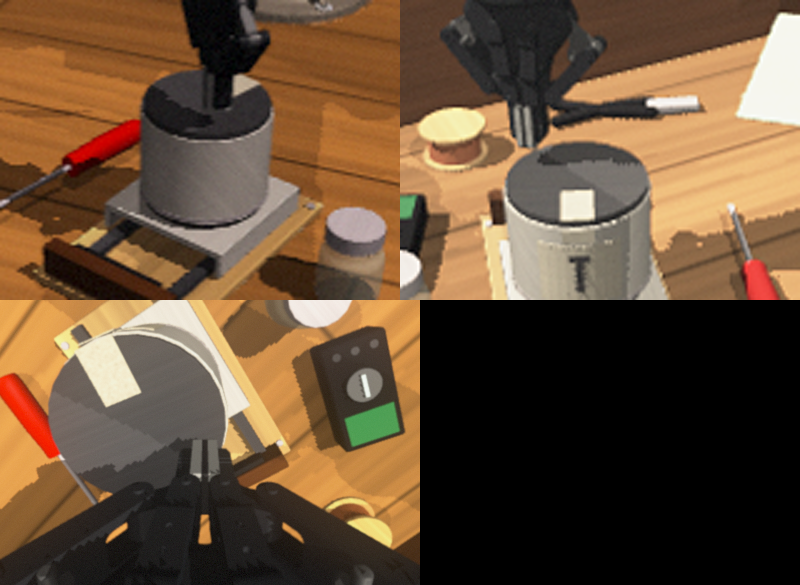

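The tip's bottom is at about (359,153) in the scene and (287,168) in the side view. I'll triangulate it against the lid.

Run:
```python
from h import *
print(tri(ray("scene",(358.6,153)),ray("side",(287,168))))
for z in(.124,.131,.141):print(z,proj("scene",[.601,.107,z]),proj("side",[.601,.107,z]))
print("lid",proj("side",[.563,.084,.125]),proj("scene",[.563,.084,.125]),proj("side",[.563,.084,.131]),proj("scene",[.563,.084,.131]))
```

```text
(array([0.597012  , 0.10959905, 0.15246784]), np.float64(0.0029348554035584094))
0.124 [[355.60336202 165.11733383]] [[287.87289482 179.36597626]]
0.131 [[355.74463248 162.23236597]] [[287.62785352 176.42454446]]
0.141 [[355.94788664 158.06866443]] [[287.2730655  172.16549538]]
lid [[306.23781288 185.27929146]] [[351.31595385 154.02689099]] [[306.11170341 182.71871158]] [[351.41636401 151.60979773]]
```

Run:
```python
from h import *
for d in(-.017,0,.01,.017):
    print(d,[proj(n,[.601,.107,.1412+d])[0].round(1) for n in("wrist","side","scene")])
b=r.grab_frame("side")[135:215,250:350];a=r.grab_frame("scene")[120:200,310:410]
f=lambda i:cv2.resize(i,None,fx=4,fy=4,interpolation=cv2.INTER_NEAREST)
v=np.hstack([f(a),f(b)]);cv2.imwrite("pics/c3.png",np.clip(v*1.6,0,255).astype(np.uint8))
```

```text
-0.017 [array([325.7, 230.1]), array([287.9, 179.3]), array([355.6, 165. ])]
0 [array([325.8, 241.5]), array([287.3, 172.1]), array([356., 158.])]
0.01 [array([325.9, 249.2]), array([286.9, 167.8]), array([356.2, 153.8])]
0.017 [array([325.9, 255.1]), array([286.6, 164.7]), array([356.3, 150.8])]
```

View pics/c3.png

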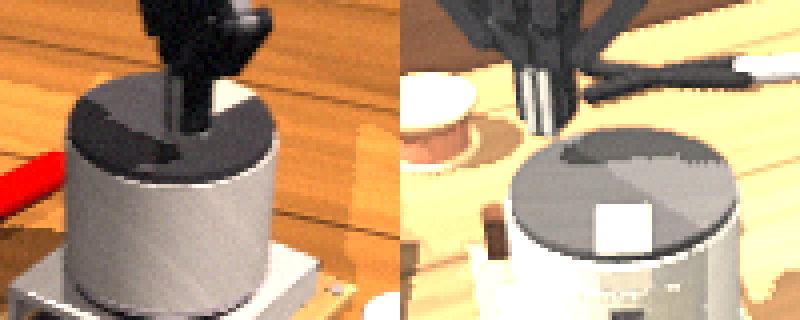

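All three views agree that the shut fingertips sit about 10 mm behind the reported TCP, not 17 mm ahead of it. They are still about 20 mm above the lid (tip z≈0.150, lid ≈0.131). I'll keep descending, watching the force.

Call:
{"fn": "arm_command", "kwargs": {"increments": [[[0,0,-0.001],[0,0,0],0],[[0,0,-0.002],[0,0,0],0],[[0,0,-0.003],[0,0,0],0],[[0,0,-0.004],[0,0,0],0]]}}

```text
clock: 6.35
tcp_pos: [0.601, 0.107, 0.1372]
orientation: [-2.923, -1.151, 0.0]
contact_force: [-0.3, -0.3, 0.6]
grip_width: 0.0002
```

Run:
```python
from h import *
print(r.get_obs()["tcp_pos"],r.get_obs()["contact_force"])
b=r.grab_frame("side")[135:215,250:350]
old=cv2.imread("pics/c3.png")[:,400:]
f=lambda i:cv2.resize(i,None,fx=4,fy=4,interpolation=cv2.INTER_NEAREST)
n=np.clip(f(b)*1.6,0,255).astype(np.uint8)
# tip bottom row: bright pad columns 282..290 brightness transition print
g=cv2.cvtColor(b,cv2.COLOR_BGR2GRAY);print(g[20:50,34].tolist());
o=cv2.cvtColor(old,cv2.COLOR_BGR2GRAY)[::4,::4];print(o[20:50,34].tolist())
cv2.imwrite("pics/c4.png",n)
```

```text
[0.60097543 0.10701888 0.13715749] [-0.26990726 -0.2781136   0.61112031]
[81, 90, 82, 74, 72, 65, 63, 50, 49, 48, 49, 57, 63, 76, 84, 84, 162, 133, 93, 94, 96, 103, 101, 99, 101, 100, 97, 99, 98, 98]
[158, 139, 128, 117, 117, 105, 96, 87, 77, 76, 75, 92, 100, 95, 235, 247, 246, 207, 148, 152, 153, 159, 162, 156, 160, 159, 159, 159, 157, 156]
```

Call:
{"fn": "arm_command", "kwargs": {"increments": [[[0,0,-0.001],[0,0,0],0],[[0,0,-0.002],[0,0,0],0],[[0,0,-0.003],[0,0,0],0],[[0,0,-0.004],[0,0,0],0],[[0,0,-0.005],[0,0,0],0],[[0,0,-0.005],[0,0,0],0]]}}

```text
clock: 7.0
tcp_pos: [0.6009, 0.107, 0.1321]
orientation: [-2.923, -1.151, 0.0]
contact_force: [0.2, -0.1, 0.3]
grip_width: 0.0002
```

Call:
{"fn": "arm_command", "kwargs": {"increments": [[[0,0,-0.0005],[0,0,0],0],[[0,0,-0.001],[0,0,0],0],[[0,0,-0.001],[0,0,0],0]]}}

```text
clock: 7.3
tcp_pos: [0.601, 0.1071, 0.1313]
orientation: [-2.923, -1.151, -0.0]
contact_force: [-0.3, -0.0, 1.1]
grip_width: -0.0002
```

Call:
{"fn": "arm_command", "kwargs": {"increments": [[[0,0,-0.0005],[0,0,0],0],[[0,0,-0.001],[0,0,0],0],[[0,0,-0.001],[0,0,0],0]]}}

```text
clock: 7.6
tcp_pos: [0.601, 0.107, 0.1302]
orientation: [-2.923, -1.151, 0.0]
contact_force: [-0.3, 0.3, 0.3]
grip_width: 0.0001
```

Call:
{"fn": "arm_command", "kwargs": {"increments": [[[0,0,-0.0005],[0,0,0],0],[[0,0,-0.001],[0,0,0],0],[[0,0,-0.001],[0,0,0],0]]}}

```text
clock: 7.9
tcp_pos: [0.601, 0.107, 0.1292]
orientation: [-2.923, -1.151, 0.0]
contact_force: [-0.3, 0.0, 0.0]
grip_width: -0.0003
```

Call:
{"fn": "arm_command", "kwargs": {"increments": [[[0,0,-0.0005],[0,0,0],0],[[0,0,-0.001],[0,0,0],0],[[0,0,-0.001],[0,0,0],0]]}}

```text
clock: 8.2
tcp_pos: [0.601, 0.107, 0.1283]
orientation: [-2.923, -1.151, 0.0]
contact_force: [0.4, 0.4, -0.1]
grip_width: -0.0001
```

Call:
{"fn": "arm_command", "kwargs": {"increments": [[[0,0,-0.0005],[0,0,0],0],[[0,0,-0.001],[0,0,0],0],[[0,0,-0.001],[0,0,0],0]]}}

```text
clock: 8.5
tcp_pos: [0.601, 0.107, 0.1272]
orientation: [-2.923, -1.151, 0.0]
contact_force: [0.7, 0.3, 0.4]
grip_width: 0.0002
```

Call:
{"fn": "arm_command", "kwargs": {"increments": [[[0,0,-0.0005],[0,0,0],0],[[0,0,-0.001],[0,0,0],0],[[0,0,-0.001],[0,0,0],0]]}}

```text
clock: 8.8
tcp_pos: [0.601, 0.107, 0.1262]
orientation: [-2.923, -1.151, 0.0]
contact_force: [0.3, -0.9, 0.6]
grip_width: 0.0001
```

Run:
```python
from h import *
print(r.get_obs()["tcp_pos"],r.get_obs()["contact_force"])
b=r.grab_frame("side")[135:215,250:350];a=r.grab_frame("scene")[120:200,310:410]
f=lambda i:cv2.resize(i,None,fx=4,fy=4,interpolation=cv2.INTER_NEAREST)
v=np.hstack([f(a),f(b)]);cv2.imwrite("pics/c5.png",np.clip(v*1.6,0,255).astype(np.uint8))
```

```text
[0.60095955 0.10697337 0.12622123] [ 0.28819986 -0.94204408  0.5646111 ]
```

View pics/c5.png

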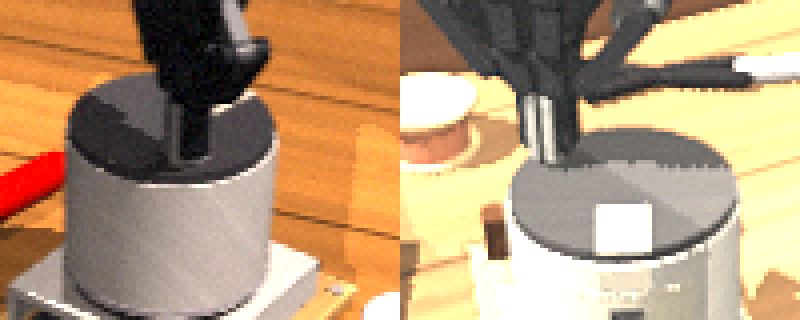

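The tip is now at about (357,161) in the scene and (285,175) in the side view, so about 2–3 mm above the lid.

Call:
{"fn": "arm_command", "kwargs": {"increments": [[[0,0,-0.0005],[0,0,0],0],[[0,0,-0.001],[0,0,0],0],[[0,0,-0.001],[0,0,0],0]]}}

```text
clock: 9.2
tcp_pos: [0.6009, 0.107, 0.1252]
orientation: [-2.923, -1.151, 0.0]
contact_force: [-0.1, -0.0, 0.0]
grip_width: 0.0002
```

Call:
{"fn": "arm_command", "kwargs": {"increments": [[[0,0,-0.0005],[0,0,0],0],[[0,0,-0.001],[0,0,0],0],[[0,0,-0.001],[0,0,0],0]]}}

```text
clock: 9.5
tcp_pos: [0.6011, 0.107, 0.1245]
orientation: [2.923, 1.151, 0.0]
contact_force: [-0.1, 0.5, 2.1]
grip_width: 0.0
```

Contact. Next I'll add a little pressure.

Call:
{"fn": "arm_command", "kwargs": {"increments": [[[0,0,-0.0003],[0,0,0],0],[[0,0,-0.0005],[0,0,0],0],[[0,0,-0.0005],[0,0,0],0]]}}

```text
clock: 9.8
tcp_pos: [0.6011, 0.107, 0.1241]
orientation: [2.923, 1.151, 0.001]
contact_force: [-0.7, -0.0, 5.2]
grip_width: 0.0005
```

Call:
{"fn": "arm_command", "kwargs": {"increments": [[[0,0,-0.0003],[0,0,0],0],[[0,0,-0.0003],[0,0,0],0],[[0.0021,-0.0039,-0.0003],[0,0,-0.1],0],[[0.0038,-0.008,-0.0003],[0,0,-0.2],0],[[0.0051,-0.0123,-0.0003],[0,0,-0.3],0]]}}

```text
clock: 10.3
tcp_pos: [0.6059, 0.0962, 0.1239]
orientation: [-3.062, -0.696, -0.0]
contact_force: [-4.3, 2.6, 6.1]
grip_width: -0.0004
```

Run:
```python
from look import *
o=r.get_obs();print(o["tcp_pos"],o["contact_force"],o["moment"])
label(c=np.array([.563,.084]),name="pics/w6.png")
```

```text
[0.60588179 0.09622889 0.12388974] [-4.34790637  2.55045106  6.14493975] [0.60970016 0.78028428 0.04726584]
strip px 3536 mean r 0.024338826240163845 world ang 2.4879619692235524 tin 2.7429619692235523
```

Call:
{"fn": "arm_command", "kwargs": {"increments": [[[0,0,0.003],[0,0,0],0],[[0,0,0.005],[0,0,0],0],[[0,0,0.005],[0,0,0],0]]}}

```text
clock: 10.65
tcp_pos: [0.6062, 0.0946, 0.1285]
orientation: [3.062, 0.701, 0.0]
contact_force: [-0.4, 0.1, 0.1]
grip_width: -0.0
```

```bash
cat > look.py <<'E'
from h import *
def label(z=.131,name=None,im=None,m=None):
    m=m or r.camera_model("wrist");im=r.grab_frame("wrist") if im is None else im
    if name: cv2.imwrite(name,im)
    hsv=cv2.cvtColor(im,cv2.COLOR_BGR2HSV)
    mask=((hsv[...,1]<75)&(hsv[...,2]>135)).astype(np.uint8)
    n,L,st,ce=cv2.connectedComponentsWithStats(mask)
    for i in range(1,n):
        if st[i,4]>250:
            w=onz("wrist",ce[i],z,m)
            box=cv2.minAreaRect(np.argwhere(L==i)[:,::-1].astype(np.float32))
            B=np.array([onz("wrist",q,z,m)[:2] for q in cv2.boxPoints(box)])
            e=[B[1]-B[0],B[2]-B[1]];e.sort(key=np.linalg.norm)
            print(st[i].tolist(),"ctr",w[:2].round(4),"sides",[round(float(np.linalg.norm(q)),4) for q in e],"long ang",round(float(np.arctan2(e[1][1],e[1][0])),3))
E
python3 - <<'E'
from look import *
o=r.get_obs();print(o["tcp_pos"],o["contact_force"])
label(name="pics/w7.png")
a=cv2.imread("pics/w7.png")[60:310,150:470];s=r.grab_frame("side")[150:275,230:390]
cv2.imwrite("pics/v7.png",np.hstack([cv2.resize(a,(448,350)),cv2.resize(s,(352,350),interpolation=cv2.INTER_CUBIC)]))
E
```

```text
[0.60619851 0.09456892 0.12852345] [-0.35306511  0.10670965  0.10115853]
[373, 0, 75, 77, 4701] ctr [0.5945 0.2134] sides [0.0328, 0.0347] long ang 0.445
[171, 83, 205, 166, 9080] ctr [0.5551 0.1304] sides [0.0738, 0.1001] long ang -0.264
[611, 83, 29, 61, 815] ctr [0.719 0.229] sides [0.0138, 0.0317] long ang -0.778
[478, 104, 36, 34, 504] ctr [0.6565 0.2011] sides [0.0131, 0.0184] long ang -0.122
```

View pics/v7.png

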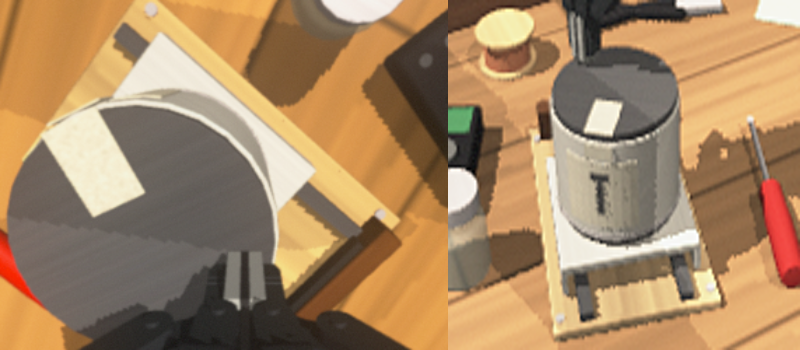

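The wrist crop shows the strip with corners (45,140), (103,107), (145,190) and (94,217), and the lid's rim clear on the left and right. The tin turned with the finger.

```bash
cat >> look.py <<'E'
def fit(strip,rim,rail,off,k,z=.131,m=None):
    m=m or r.camera_model("wrist")
    W=lambda p,zz:onz("wrist",(off[0]+p[0]/k-.3,off[1]+p[1]/k-.3),zz,m)[:2]
    P=np.array([W(p,z) for p in rim]);A=np.c_[2*P,np.ones(len(P))]
    s=np.linalg.lstsq(A,(P**2).sum(1),rcond=None)[0];c=s[:2];print("lid c",c.round(4),"R",np.sqrt(s[2]+c@c).round(4))
    # fixed radius fit
    from scipy.optimize import least_squares
    c=least_squares(lambda q:np.hypot(*(P-q).T)-.0555,c).x;print("c fixed R",c.round(4))
    S=np.array([W(p,z) for p in strip]);o=(S[0]+S[1])/2;i=(S[2]+S[3])/2
    print("strip out",o.round(4),"in",i.round(4))
    for nm,d in(("out-in",o-i),("mid-c",(o+i)/2-c)):print(nm,np.arctan2(d[1],d[0]).round(3))
    if rail:
        d=W(rail[1],.01)-W(rail[0],.01);print("rail",np.arctan2(d[1],d[0]).round(3))
    return c
E
python3 - <<'E'
from look import *
fit([(45,140),(103,107),(145,190),(94,217)],[(8,205),(22,255),(60,305),(275,225),(270,195),(252,160),(200,115),(150,103)],[(152,8),(383,212)],(150,60),1.4)
# lid colour-based: from initial two static views
E
```

```text
lid c [0.5617 0.0862] R 0.0558
c fixed R [0.5615 0.0864]
strip out [0.5199 0.1174] in [0.5474 0.0938]
out-in 2.431
mid-c 2.539
rail -0.256
```

Call:
{"fn": "arm_command", "kwargs": {"increments": [[[-0.002,0.004,0],[0,0,0.1],0],[[-0.0045,0.008,0],[0,0,0.2],0],[[-0.007,0.012,0],[0,0,0.3],0],[[-0.007,0.012,-0.002],[0,0,0.3],0],[[-0.007,0.012,-0.004],[0,0,0.3],0],[[-0.007,0.012,-0.0046],[0,0,0.3],0],[[-0.007,0.012,-0.005],[0,0,0.3],0],[[-0.007,0.012,-0.005],[0,0,0.3],0]]}}

```text
clock: 11.55
tcp_pos: [0.5992, 0.1066, 0.124]
orientation: [2.924, 1.148, 0.0]
contact_force: [-2.0, 0.8, 5.2]
grip_width: -0.0
```

```bash
python3 -c "
import numpy as np
for s in (0.5,-0.25,-1.0):
  for f in np.linspace(.1,1.0,10):
    a=s-f; print(s,f.round(2),np.round(.043*(np.cos(a)-np.cos(s)),4),np.round(.043*(np.sin(a)-np.sin(s)),4))"
```

```text
0.5 0.1 0.0019 -0.0039
0.5 0.2 0.0033 -0.0079
0.5 0.3 0.0044 -0.0121
0.5 0.4 0.005 -0.0163
0.5 0.5 0.0053 -0.0206
0.5 0.6 0.005 -0.0249
0.5 0.7 0.0044 -0.0292
0.5 0.8 0.0033 -0.0333
0.5 0.9 0.0019 -0.0374
0.5 1.0 0.0 -0.0412
-0.25 0.1 -0.0013 -0.0041
-0.25 0.2 -0.0029 -0.0081
-0.25 0.3 -0.005 -0.0118
-0.25 0.4 -0.0074 -0.0154
-0.25 0.5 -0.0102 -0.0187
-0.25 0.6 -0.0133 -0.0217
-0.25 0.7 -0.0167 -0.0243
-0.25 0.8 -0.0203 -0.0267
-0.25 0.9 -0.0241 -0.0286
-0.25 1.0 -0.0281 -0.0302
-1.0 0.1 -0.0037 -0.0021
-1.0 0.2 -0.0077 -0.0039
-1.0 0.3 -0.0117 -0.0052
-1.0 0.4 -0.0159 -0.0062
-1.0 0.5 -0.0202 -0.0067
-1.0 0.6 -0.0245 -0.0068
-1.0 0.7 -0.0288 -0.0065
-1.0 0.8 -0.033 -0.0057
-1.0 0.9 -0.0371 -0.0045
-1.0 1.0 -0.0411 -0.0029
```

Call:
{"fn": "arm_command", "kwargs": {"increments": [[[0.0019,-0.0039,-0.0002],[0,0,-0.1],0],[[0.0033,-0.0079,-0.0003],[0,0,-0.2],0],[[0.0044,-0.0121,-0.0003],[0,0,-0.3],0],[[0.005,-0.0163,-0.0003],[0,0,-0.4],0],[[0.0053,-0.0206,-0.0003],[0,0,-0.5],0]]}}

```text
clock: 12.05
tcp_pos: [0.605, 0.0877, 0.1241]
orientation: [-3.116, -0.384, -0.003]
contact_force: [-1.5, 4.2, 5.0]
grip_width: 0.0003
```

Call:
{"fn": "arm_command", "kwargs": {"increments": [[[-0.0002,-0.0043,-0.0002],[0,0,-0.1],0],[[-0.0009,-0.0085,-0.0002],[0,0,-0.2],0],[[-0.0019,-0.0127,-0.0002],[0,0,-0.3],0],[[-0.0034,-0.0167,-0.0002],[0,0,-0.4],0],[[-0.0053,-0.0206,-0.0002],[0,0,-0.5],0],[[-0.0075,-0.0243,-0.0002],[0,0,-0.6],0],[[-0.0101,-0.0277,-0.0002],[0,0,-0.7],0],[[-0.013,-0.0308,-0.0002],[0,0,-0.8],0],[[-0.0163,-0.0337,-0.0002],[0,0,-0.9],0],[[-0.0198,-0.0362,-0.0002],[0,0,-1.0],0]]}}

```text
clock: 13.05
tcp_pos: [0.5867, 0.0504, 0.1242]
orientation: [-2.918, 1.158, -0.006]
contact_force: [2.1, 1.5, 3.0]
grip_width: 0.0002
```

Call:
{"fn": "arm_command", "kwargs": {"increments": [[[0,0,0.004],[0,0,0.05],0],[[0,0,0.01],[0,0,0.19],0],[[0.003,0.007,0.015],[0,0,0.33],0],[[0.005,0.014,0.02],[0,0,0.47],0],[[0.007,0.021,0.02],[0,0,0.61],0],[[0.009,0.028,0.02],[0,0,0.75],0],[[0.011,0.036,0.02],[0,0,0.9],0],[[0.013,0.044,0.02],[0,0,1.05],0],[[0.0145,0.052,0.02],[0,0,1.2],0],[[0.0145,0.0568,0.02],[0,0,1.34],0]]}}

```text
clock: 14.05
tcp_pos: [0.5993, 0.1071, 0.1428]
orientation: [-3.004, -0.921, -0.0]
contact_force: [-0.3, 0.4, -0.2]
grip_width: -0.0001
```

Run:
```python
from look import *
o=r.get_obs();print(o["tcp_pos"],o["contact_force"])
a=r.grab_frame("wrist")[60:310,150:470];s=r.grab_frame("side")[150:275,230:390]
cv2.imwrite("pics/v8.png",np.hstack([cv2.resize(a,(448,350)),cv2.resize(s,(352,350),interpolation=cv2.INTER_CUBIC)]))
```

```text
[0.59933157 0.10713651 0.14279811] [-0.29654671  0.43752501 -0.18680309]
```

View pics/v8.png

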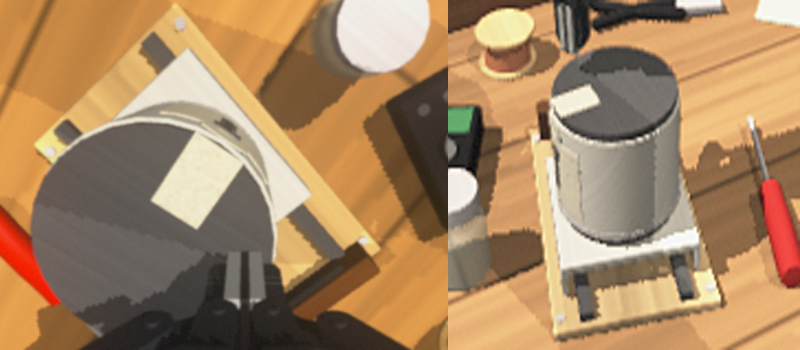

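The strip has now swung to the far right rim: outer corners (192,130) and (245,162), inner corners (197,230) and (152,200).

Run:
```python
from look import *
c=fit([(192,130),(245,162),(197,230),(152,200)],[(32,215),(40,260),(65,300),(275,245),(268,205),(240,160),(190,128),(140,122)],[(177,8),(363,243)],(150,60),1.4)
# strip by segmentation restricted to lid
m=r.camera_model("wrist");im=r.grab_frame("wrist");h=cv2.cvtColor(im,cv2.COLOR_BGR2HSV)
for (u,v) in [(150+195/1.4,60+180/1.4),(150+120/1.4,60+160/1.4),(150+250/1.4,60+280/1.4)]:print(h[int(v),int(u)])
```

```text
lid c [0.5627 0.0836] R 0.0568
c fixed R [0.5618 0.0844]
strip out [0.5632 0.1392] in [0.5637 0.1006]
out-in 1.583
mid-c 1.525
rail -0.295
[ 23  43 238]
[ 13  35 101]
[15 26 99]
```

Call:
{"fn": "arm_command", "kwargs": {"increments": [[[0,0,-0.005],[0,0,0.14],0],[[0,0,-0.01],[0,0,0.16],0],[[0,0,-0.015],[0,0,0.16],0],[[0,0,-0.018],[0,0,0.16],0],[[0,0,-0.0188],[0,0,0.16],0],[[0,0,-0.0193],[0,0,0.16],0],[[0,0,-0.0193],[0,0,0.16],0]]}}

```text
clock: 14.9
tcp_pos: [0.599, 0.1063, 0.1241]
orientation: [2.924, 1.148, -0.001]
contact_force: [-2.5, -0.3, 4.6]
grip_width: -0.0001
```

Call:
{"fn": "arm_command", "kwargs": {"increments": [[[0,0,-0.0003],[0,0,0],0],[[0,0,-0.0005],[0,0,0],0],[[0,0,-0.0005],[0,0,0],0]]}}

```text
clock: 15.2
tcp_pos: [0.599, 0.1064, 0.1239]
orientation: [2.924, 1.149, -0.0]
contact_force: [-3.7, -1.7, 6.5]
grip_width: -0.0003
```

Call:
{"fn": "arm_command", "kwargs": {"increments": [[[0.0019,-0.0039,-0.0002],[0,0,-0.1],0],[[0.0033,-0.0079,-0.0002],[0,0,-0.2],0],[[0.0044,-0.0121,-0.0002],[0,0,-0.3],0],[[0.005,-0.0163,-0.0002],[0,0,-0.4],0],[[0.0053,-0.0206,-0.0002],[0,0,-0.5],0]]}}

```text
clock: 15.7
tcp_pos: [0.605, 0.0882, 0.124]
orientation: [-3.115, -0.386, -0.003]
contact_force: [-2.2, 2.7, 5.1]
grip_width: 0.0
```

Call:
{"fn": "arm_command", "kwargs": {"increments": [[[-0.0002,-0.0043,-0.0003],[0,0,-0.1],0],[[-0.0009,-0.0085,-0.0004],[0,0,-0.2],0],[[-0.0019,-0.0127,-0.0004],[0,0,-0.3],0],[[-0.0034,-0.0167,-0.0004],[0,0,-0.4],0],[[-0.0053,-0.0206,-0.0004],[0,0,-0.5],0]]}}

```text
clock: 16.2
tcp_pos: [0.601, 0.0678, 0.1241]
orientation: [-3.113, 0.397, -0.006]
contact_force: [1.2, 3.7, 6.1]
grip_width: -0.0002
```

Call:
{"fn": "arm_command", "kwargs": {"increments": [[[-0.0022,-0.0037,-0.0003],[0,0,-0.1],0],[[-0.0049,-0.0071,-0.0004],[0,0,-0.2],0],[[-0.0078,-0.0102,-0.0004],[0,0,-0.3],0],[[-0.011,-0.0131,-0.0005],[0,0,-0.4],0],[[-0.0145,-0.0156,-0.0005],[0,0,-0.5],0],[[-0.0182,-0.0177,-0.0005],[0,0,-0.6],0],[[-0.0222,-0.0195,-0.0005],[0,0,-0.7],0]]}}

```text
clock: 16.9
tcp_pos: [0.58, 0.0475, 0.124]
orientation: [-2.786, 1.44, -0.008]
contact_force: [3.7, 3.3, 5.7]
grip_width: -0.0
```

Call:
{"fn": "arm_command", "kwargs": {"increments": [[[0,0,0.004],[0,0,0.05],0],[[0,0,0.012],[0,0,0.19],0],[[0.003,0.007,0.02],[0,0,0.33],0],[[0.005,0.014,0.03],[0,0,0.47],0],[[0.008,0.021,0.04],[0,0,0.61],0],[[0.011,0.028,0.05],[0,0,0.75],0],[[0.014,0.036,0.06],[0,0,0.9],0],[[0.017,0.044,0.06],[0,0,1.05],0],[[0.02,0.052,0.06],[0,0,1.2],0],[[0.0221,0.0607,0.06],[0,0,1.34],0]]}}

```text
clock: 17.9
tcp_pos: [0.5994, 0.1072, 0.1822]
orientation: [-3.08, -0.617, -0.001]
contact_force: [-0.4, -0.2, 0.3]
grip_width: -0.0
```

```bash
cat > pol.py <<'E'
from look import *
def polar(n,c=(.5615,.0856),z=.131,rs=(.036,.040,.044,.048)):
    m=r.camera_model(n);im=cv2.cvtColor(r.grab_frame(n),cv2.COLOR_BGR2GRAY).astype(np.float32)
    th=np.linspace(-np.pi,np.pi,361)
    R=np.array(rs)
    P=np.stack([c[0]+R[:,None]*np.cos(th),c[1]+R[:,None]*np.sin(th),np.full((len(R),361),z)],-1).reshape(-1,3)
    uv=proj(n,P,m).astype(np.float32)
    v=cv2.remap(im,uv[:,0].reshape(len(R),-1),uv[:,1].reshape(len(R),-1),cv2.INTER_LINEAR)
    for k in range(len(R)):
        b=v[k]>(v[k].max()+np.median(v[k]))/2
        t=th[b];mu=np.angle(np.exp(1j*t).mean());w=np.angle(np.exp(1j*(t-mu)))
        print(n,R[k],"max",v[k].max().round(),"med",np.median(v[k]).round(),"from",(mu+w.min()).round(3),"to",(mu+w.max()).round(3),"mid",((w.min()+w.max())/2+mu).round(3),"n",b.sum())
E
python3 - <<'E'
from pol import *
o=r.get_obs();print(o["clock"],o["tcp_pos"])
for n in("scene","side","wrist"):polar(n)
cv2.imwrite("pics/s9.png",r.grab_frame("scene"))
E
```

```text
17.9 [0.5993741  0.10720282 0.18216886]
scene 0.036 max 201.0 med 54.0 from -0.524 to 0.157 mid -0.183 n 40
scene 0.04 max 200.0 med 51.0 from -0.489 to 0.14 mid -0.175 n 37
scene 0.044 max 198.0 med 48.0 from -0.454 to 0.105 mid -0.175 n 33
scene 0.048 max 175.0 med 48.0 from -0.419 to 0.07 mid -0.175 n 27
side 0.036 max 250.0 med 114.0 from -0.489 to 0.209 mid -0.14 n 41
side 0.04 max 249.0 med 109.0 from -0.436 to 0.175 mid -0.131 n 36
side 0.044 max 248.0 med 104.0 from -0.401 to 0.157 mid -0.122 n 33
side 0.048 max 248.0 med 100.0 from -0.384 to 0.14 mid -0.122 n 31
wrist 0.036 max 237.0 med 95.0 from -0.506 to 0.157 mid -0.175 n 33
wrist 0.04 max 237.0 med 93.0 from -0.279 to 0.122 mid -0.079 n 16
wrist 0.044 max 236.0 med 93.0 from 0.0 to 0.105 mid 0.052 n 7
wrist 0.048 max 229.0 med 93.0 from 0.035 to 0.087 mid 0.061 n 4
```

Call:
{"fn": "arm_command", "kwargs": {"increments": [[[0,0,-0.015],[0,0,0],0],[[0,0,-0.03],[0,0,0],0],[[0,0,-0.042],[0,0,0],0],[[0,0,-0.05],[0,0,0],0],[[0,0,-0.055],[0,0,0],0],[[0,0,-0.0575],[0,0,0],0],[[0,0,-0.0583],[0,0,0],0],[[0,0,-0.0585],[0,0,0],0],[[0,0,-0.0585],[0,0,0],0]]}}

```text
clock: 19.0
tcp_pos: [0.599, 0.1067, 0.1242]
orientation: [3.082, 0.609, 0.0]
contact_force: [-2.7, -0.5, 4.8]
grip_width: -0.0002
```

Call:
{"fn": "arm_command", "kwargs": {"increments": [[[0,0,-0.0003],[0,0,0],0],[[0.0008,-0.0015,-0.0004],[0,0,-0.04],0],[[0.0016,-0.0031,-0.0004],[0,0,-0.08],0],[[0.0022,-0.0047,-0.0004],[0,0,-0.12],0],[[0.0022,-0.0047,-0.0004],[0,0,-0.12],0]]}}

```text
clock: 19.5
tcp_pos: [0.6022, 0.1034, 0.1241]
orientation: [-3.112, -0.423, -0.004]
contact_force: [-1.1, 2.8, 6.0]
grip_width: 0.0004
```

Call:
{"fn": "arm_command", "kwargs": {"increments": [[[0,0,0.005],[0,0,0],0],[[0,0,0.02],[0,0,0],0],[[-0.01,0,0.04],[0,0,0],0],[[-0.03,0,0.06],[0,0,0],0],[[-0.05,0,0.08],[0,0,0],0],[[-0.07,0,0.09],[0,0,0],0],[[-0.085,0,0.09],[0,0,0],0],[[-0.085,0,0.09],[0,0,0],0]]}}

```text
clock: 20.3
tcp_pos: [0.5152, 0.1017, 0.2145]
orientation: [3.113, 0.424, 0.002]
contact_force: [0.5, 0.1, -0.3]
grip_width: 0.0002
```

Run:
```python
from pol import *
o=r.get_obs();print(o["clock"],o["tcp_pos"],o["orientation"])
for n in("scene","side","wrist"):polar(n)
a=r.grab_frame("wrist");cv2.imwrite("pics/w10.png",a)
s=r.grab_frame("scene")[120:255,270:430]
cv2.imwrite("pics/v10.png",np.vstack([np.hstack([cv2.resize(s,(400,338),interpolation=cv2.INTER_CUBIC),cv2.resize(r.grab_frame("side")[150:285,230:390],(400,338),interpolation=cv2.INTER_CUBIC)]),np.pad(a[100:360,:],((0,0),(0,160),(0,0)))]))
```

```text
20.3 [0.51515014 0.1016925  0.21454638] [3.11285796e+00 4.23643151e-01 1.58181853e-03]
scene 0.036 max 196.0 med 56.0 from -0.541 to 0.14 mid -0.201 n 40
scene 0.04 max 196.0 med 56.0 from -0.489 to 0.122 mid -0.183 n 36
scene 0.044 max 197.0 med 56.0 from -0.454 to 0.105 mid -0.175 n 33
scene 0.048 max 171.0 med 54.0 from -0.419 to 0.07 mid -0.175 n 27
side 0.036 max 250.0 med 115.0 from -0.506 to 0.192 mid -0.157 n 41
side 0.04 max 249.0 med 115.0 from -0.471 to 0.157 mid -0.157 n 37
side 0.044 max 248.0 med 115.0 from -0.436 to 0.14 mid -0.148 n 34
side 0.048 max 249.0 med 109.0 from -0.401 to 0.122 mid -0.14 n 31
wrist 0.036 max 233.0 med 95.0 from -0.541 to 0.157 mid -0.192 n 41
wrist 0.04 max 232.0 med 95.0 from -0.506 to 0.122 mid -0.192 n 37
wrist 0.044 max 233.0 med 93.0 from -0.454 to 0.105 mid -0.175 n 33
wrist 0.048 max 233.0 med 94.0 from -0.419 to 0.087 mid -0.166 n 30
```

View pics/v10.png

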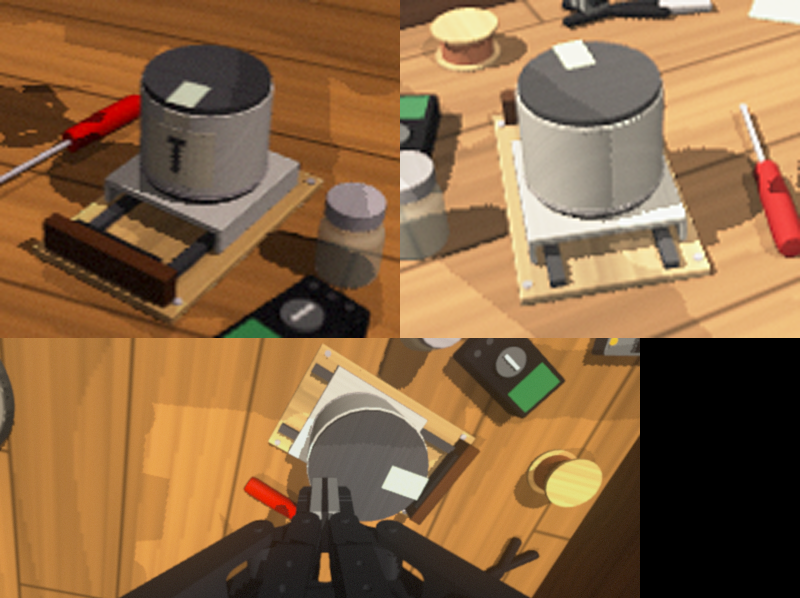

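The strip now points close to the stop, at a world angle of about −0.17. In the wrist image the right rail edge runs from (322,107) to (475,202) and the back edge from (322,107) to (270,202).

Run:
```python
from pol import *
W=lambda u,v,z=.01:onz("wrist",(u,v),z)[:2]
ang=lambda d:np.arctan2(d[1],d[0]).round(3)
print("edge",ang(W(475,202)-W(322,107)),"back",ang(W(322,107)-W(270,202))-np.pi/2, "plate edge",ang(W(425,200-5,.035)-W(338,130,.035)))
# refine with edge fit on wrist, wood/bench: bolts
S=lambda x,y,z:onz("scene",(270+x/2.5-.3,120+y/2.5-.3),z)[:2]
print("scene edge",ang(S(177,318,.01)-S(322,176,.01)),"bolts",ang(S(177,301,.012)-S(313,181,.012)),"plate",ang(S(222,250,.028)-S(298,165,.028)))
B=lambda x,y,z:onz("side",(230+x/2.5-.3,150+y/2.5-.3),z)[:2]
print("side back",ang(B(524,302-0,.0)-B(712,270,.0)) if 0 else ang(B(124,302,.003)-B(312,270,.003))-np.pi/2,"bolts",ang(B(127,285,.012)-B(297,257,.012))-np.pi/2)
```

```text
edge -0.265 back -0.2567963267948965 plate edge -0.354
scene edge -0.231 bolts -0.271 plate -0.165
side back -0.2537963267948966 bolts -0.2567963267948965
```

The tin is at about +0.085 rad. That is inside the tolerance, but I'll nudge it a bit more for margin.

Call:
{"fn": "arm_command", "kwargs": {"increments": [[[0.02,0,0],[0,0,0],0],[[0.045,0.002,0],[0,0,0],0],[[0.07,0.004,-0.02],[0,0,0],0],[[0.083,0.005,-0.045],[0,0,0],0],[[0.083,0.005,-0.07],[0,0,0],0],[[0.083,0.005,-0.082],[0,0,0],0],[[0.083,0.005,-0.087],[0,0,0],0],[[0.083,0.005,-0.0888],[0,0,0],0],[[0.083,0.005,-0.0897],[0,0,0],0],[[0.083,0.005,-0.0897],[0,0,0],0]]}}

```text
clock: 21.6
tcp_pos: [0.5998, 0.1071, 0.1246]
orientation: [-3.113, -0.423, -0.003]
contact_force: [-0.2, -0.6, 0.9]
grip_width: -0.0002
```

Call:
{"fn": "arm_command", "kwargs": {"increments": [[[0,0,-0.0003],[0,0,0],0],[[0,0,-0.0006],[0,0,0],0],[[0,0,-0.0006],[0,0,0],0]]}}

```text
clock: 21.9
tcp_pos: [0.5999, 0.1072, 0.1239]
orientation: [-3.113, -0.423, -0.003]
contact_force: [-1.9, -0.8, 5.2]
grip_width: 0.0001
```

Call:
{"fn": "arm_command", "kwargs": {"increments": [[[0,0,-0.0002],[0,0,0],0],[[0.001,-0.002,-0.0003],[0,0,-0.05],0],[[0.0019,-0.0039,-0.0003],[0,0,-0.1],0],[[0.0027,-0.0057,-0.0003],[0,0,-0.14],0],[[0.0032,-0.0075,-0.0003],[0,0,-0.19],0],[[0.0032,-0.0075,-0.0003],[0,0,-0.19],0]]}}

```text
clock: 22.5
tcp_pos: [0.6031, 0.1009, 0.1239]
orientation: [-3.137, -0.124, -0.003]
contact_force: [-1.5, 1.8, 7.2]
grip_width: -0.0003
```

Call:
{"fn": "arm_command", "kwargs": {"increments": [[[0,0,0.005],[0,0,0],0],[[0,0,0.02],[0,0,0],0],[[-0.02,0.002,0.03],[0,0,-0.05],0],[[-0.05,0.006,0.03],[0,0,-0.12],0],[[-0.08,0.01,0.03],[0,0,-0.2],0],[[-0.11,0.015,0.03],[0,0,-0.3],0],[[-0.126,0.018,0.03],[0,0,-0.37],0],[[-0.126,0.018,0.03],[0,0,-0.43],0],[[-0.126,0.018,0.03],[0,0,-0.43],0]]}}

```text
clock: 23.4
tcp_pos: [0.4765, 0.1177, 0.1537]
orientation: [-3.093, 0.547, -0.002]
contact_force: [-0.3, 0.8, -0.3]
grip_width: -0.0
```

Run:
```python
from pol import *
o=r.get_obs();print(o["clock"],o["tcp_pos"],o["orientation"],o["contact_force"])
for n in("scene","side"):polar(n)
```

```text
23.4 [0.47650745 0.11767064 0.15366743] [-3.09286548e+00  5.46893539e-01 -1.97645870e-03] [-0.29724244  0.75340713 -0.25731795]
scene 0.036 max 200.0 med 56.0 from -0.716 to -0.035 mid -0.375 n 40
scene 0.04 max 198.0 med 57.0 from -0.681 to -0.052 mid -0.367 n 37
scene 0.044 max 198.0 med 56.0 from -0.646 to -0.087 mid -0.367 n 33
scene 0.048 max 175.0 med 55.0 from -0.593 to -0.105 mid -0.349 n 29
side 0.036 max 253.0 med 110.0 from -0.122 to 0.087 mid -0.017 n 13
side 0.04 max 249.0 med 112.0 from -0.105 to 0.052 mid -0.026 n 10
side 0.044 max 251.0 med 106.0 from -0.122 to 0.017 mid -0.052 n 9
side 0.048 max 252.0 med 100.0 from -0.14 to 0.0 mid -0.07 n 9
```

Call:
{"fn": "arm_command", "kwargs": {"increments": [[[0.02,-0.003,0],[0,0,0],0],[[0.05,-0.007,0],[0,0,0],0],[[0.08,-0.012,0],[0,0,0],0],[[0.11,-0.016,0],[0,0,0],0],[[0.126,-0.018,-0.008],[0,0,0],0],[[0.126,-0.018,-0.018],[0,0,0],0],[[0.126,-0.018,-0.026],[0,0,0],0],[[0.126,-0.018,-0.0285],[0,0,0],0],[[0.126,-0.018,-0.0295],[0,0,0],0],[[0.126,-0.018,-0.0295],[0,0,0],0]]}}

```text
clock: 24.5
tcp_pos: [0.6016, 0.0993, 0.1239]
orientation: [3.093, -0.546, -0.001]
contact_force: [-1.4, -1.6, 6.1]
grip_width: 0.0003
```

Call:
{"fn": "arm_command", "kwargs": {"increments": [[[0,0,-0.0001],[0,0,0],0],[[-0.0007,0.0019,-0.0001],[0,0,0.05],0],[[-0.0014,0.0038,-0.0001],[0,0,0.1],0],[[-0.0022,0.0056,-0.0001],[0,0,0.14],0],[[-0.0022,0.0056,-0.0001],[0,0,0.14],0]]}}

```text
clock: 25.0
tcp_pos: [0.6004, 0.1046, 0.124]
orientation: [3.124, -0.328, 0.003]
contact_force: [0.5, -2.8, 6.1]
grip_width: 0.0003
```

Call:
{"fn": "arm_command", "kwargs": {"increments": [[[0,0,0.005],[0,0,0],0],[[0,0,0.02],[0,0,0],0],[[-0.02,0.002,0.03],[0,0,0],0],[[-0.05,0.004,0.03],[0,0,0],0],[[-0.08,0.006,0.03],[0,0,0],0],[[-0.11,0.009,0.03],[0,0,-0.03],0],[[-0.126,0.011,0.03],[0,0,-0.05],0],[[-0.126,0.011,0.03],[0,0,-0.05],0]]}}

```text
clock: 25.8
tcp_pos: [0.4717, 0.1168, 0.1536]
orientation: [-3.115, 0.405, 0.002]
contact_force: [-0.2, -1.0, -0.4]
grip_width: 0.0
```

Run:
```python
from pol import *
o=r.get_obs();print(o["clock"],o["tcp_pos"],o["orientation"],o["contact_force"])
for n in("scene","side","wrist"):polar(n)
```

```text
25.8 [0.47173568 0.1168204  0.1535829 ] [-3.11516055e+00  4.04949529e-01  2.43172529e-03] [-0.16718339 -1.03551346 -0.37452997]
scene 0.036 max 199.0 med 57.0 from -0.733 to -0.017 mid -0.375 n 42
scene 0.04 max 199.0 med 57.0 from -0.646 to -0.035 mid -0.34 n 36
scene 0.044 max 198.0 med 56.0 from -0.628 to -0.052 mid -0.34 n 34
scene 0.048 max 179.0 med 55.0 from -0.593 to -0.105 mid -0.349 n 29
side 0.036 max 250.0 med 106.0 from -0.14 to 0.105 mid -0.017 n 15
side 0.04 max 248.0 med 102.0 from -0.14 to 0.052 mid -0.044 n 12
side 0.044 max 249.0 med 101.0 from -0.157 to 0.035 mid -0.061 n 12
side 0.048 max 250.0 med 100.0 from -0.192 to 0.017 mid -0.087 n 13
wrist 0.036 max 226.0 med 90.0 from -0.716 to 0.0 mid -0.358 n 42
wrist 0.04 max 225.0 med 89.0 from -0.663 to -0.017 mid -0.34 n 38
wrist 0.044 max 226.0 med 89.0 from -0.611 to -0.035 mid -0.323 n 34
wrist 0.048 max 225.0 med 88.0 from -0.576 to -0.07 mid -0.323 n 30
```

Call:
{"fn": "arm_command", "kwargs": {"increments": [[[0.02,-0.003,0],[0,0,0],0],[[0.05,-0.007,0],[0,0,0],0],[[0.08,-0.012,0],[0,0,0],0],[[0.11,-0.016,0],[0,0,0],0],[[0.128,-0.0166,-0.008],[0,0,0],0],[[0.128,-0.0166,-0.018],[0,0,0],0],[[0.128,-0.0166,-0.026],[0,0,0],0],[[0.128,-0.0166,-0.0285],[0,0,0],0],[[0.128,-0.0166,-0.0295],[0,0,0],0],[[0.128,-0.0166,-0.0295],[0,0,0],0]]}}

```text
clock: 26.95
tcp_pos: [0.6015, 0.0993, 0.1241]
orientation: [3.115, -0.407, -0.0]
contact_force: [-0.9, -1.2, 4.1]
grip_width: -0.0001
```

Call:
{"fn": "arm_command", "kwargs": {"increments": [[[0,0,-0.0001],[0,0,0],0],[[-0.0008,0.002,-0.0001],[0,0,0.05],0],[[-0.0018,0.0043,-0.0001],[0,0,0.11],0],[[-0.0028,0.0067,-0.0001],[0,0,0.17],0],[[-0.0028,0.0067,-0.0001],[0,0,0.17],0]]}}

```text
clock: 27.45
tcp_pos: [0.5997, 0.106, 0.1242]
orientation: [-3.138, 0.14, -0.002]
contact_force: [0.8, -2.6, 5.3]
grip_width: -0.0003
```

Call:
{"fn": "arm_command", "kwargs": {"increments": [[[0,0,0.005],[0,0,0],0],[[0,0,0.02],[0,0,0],0],[[-0.02,0.002,0.03],[0,0,0],0],[[-0.05,0.004,0.03],[0,0,-0.05],0],[[-0.08,0.006,0.03],[0,0,-0.1],0],[[-0.11,0.009,0.03],[0,0,-0.13],0],[[-0.126,0.01,0.03],[0,0,-0.15],0],[[-0.126,0.01,0.03],[0,0,-0.15],0]]}}

```text
clock: 28.25
tcp_pos: [0.4711, 0.1167, 0.1541]
orientation: [-3.119, 0.375, 0.002]
contact_force: [1.1, -0.1, 0.0]
grip_width: 0.0
```

Run:
```python
from pol import *
o=r.get_obs();print(o["clock"],o["tcp_pos"],o["orientation"],o["contact_force"])
for n in("scene","wrist"):polar(n)
```

```text
28.25 [0.47111521 0.1167167  0.1540519 ] [-3.11891056e+00  3.74856797e-01  2.01200487e-03] [ 1.05710365 -0.09903234  0.0169375 ]
scene 0.036 max 198.0 med 57.0 from -0.716 to -0.017 mid -0.367 n 41
scene 0.04 max 198.0 med 57.0 from -0.646 to -0.035 mid -0.34 n 36
scene 0.044 max 198.0 med 56.0 from -0.628 to -0.07 mid -0.349 n 33
scene 0.048 max 181.0 med 55.0 from -0.593 to -0.105 mid -0.349 n 29
wrist 0.036 max 226.0 med 89.0 from -0.716 to 0.0 mid -0.358 n 42
wrist 0.04 max 226.0 med 89.0 from -0.663 to -0.017 mid -0.34 n 38
wrist 0.044 max 226.0 med 89.0 from -0.611 to -0.052 mid -0.332 n 33
wrist 0.048 max 226.0 med 88.0 from -0.576 to -0.07 mid -0.323 n 30
```

Call:
{"fn": "arm_command", "kwargs": {"increments": [[[0.02,-0.003,0],[0,0,0],0],[[0.05,-0.007,0],[0,0,0],0],[[0.08,-0.012,0],[0,0,0],0],[[0.11,-0.016,0],[0,0,0],0],[[0.128,-0.0166,-0.008],[0,0,0],0],[[0.128,-0.0166,-0.018],[0,0,0],0],[[0.128,-0.0166,-0.026],[0,0,0],0],[[0.128,-0.0166,-0.0285],[0,0,0],0],[[0.128,-0.0166,-0.0297],[0,0,0],0],[[0.128,-0.0166,-0.0301],[0,0,0],0]]}}

```text
clock: 29.35
tcp_pos: [0.6006, 0.0995, 0.124]
orientation: [3.119, -0.376, -0.001]
contact_force: [-2.0, -1.4, 5.5]
grip_width: 0.0001
```

Call:
{"fn": "arm_command", "kwargs": {"increments": [[[0,0,-0.0003],[0,0,0],0],[[0,0,-0.0004],[0,0,0],0],[[0,0,-0.0004],[0,0,0],0]]}}

```text
clock: 29.65
tcp_pos: [0.6006, 0.0995, 0.1239]
orientation: [3.119, -0.376, -0.001]
contact_force: [-2.5, -1.2, 6.0]
grip_width: 0.0001
```

Call:
{"fn": "arm_command", "kwargs": {"increments": [[[0,0,-0.0003],[0,0,0],0],[[-0.0006,0.0016,-0.0003],[0,0,0.04],0],[[-0.0012,0.0032,-0.0003],[0,0,0.08],0],[[-0.0019,0.0048,-0.0003],[0,0,0.12],0],[[-0.0019,0.0048,-0.0003],[0,0,0.12],0]]}}

```text
clock: 30.15
tcp_pos: [0.5997, 0.1034, 0.124]
orientation: [3.135, -0.187, 0.003]
contact_force: [-0.6, -3.5, 5.5]
grip_width: -0.0
```

Run:
```python
from pol import *
for n in("scene","side"):polar(n,rs=(.036,.04))
```

```text
scene 0.036 max 106.0 med 45.0 from -3.368 to 0.052 mid -1.658 n 41
scene 0.04 max 136.0 med 45.0 from -0.541 to 0.035 mid -0.253 n 34
side 0.036 max 176.0 med 100.0 from -0.541 to 0.122 mid -0.209 n 39
side 0.04 max 177.0 med 100.0 from -0.506 to 0.087 mid -0.209 n 35
```

The strip now reads about −0.245 to −0.27 against the rail at −0.258, so the tin is at about 0. I'll lift, go behind the tin and turn the narrow side of the fingers towards it.

Call:
{"fn": "arm_command", "kwargs": {"increments": [[[0,0,0.01],[0,0,0],0],[[0,0,0.03],[0,0,0.14],0],[[-0.02,0.001,0.04],[0,0,0.28],0],[[-0.045,0.002,0.04],[0,0,0.42],0],[[-0.07,0.003,0.04],[0,0,0.56],0],[[-0.095,0.004,0.04],[0,0,0.7],0],[[-0.115,0.006,0.04],[0,0,0.84],0],[[-0.129,0.007,0.04],[0,0,0.98],0],[[-0.129,0.007,0.04],[0,0,1.12],0],[[-0.129,0.007,0.04],[0,0,1.26],0]]}}

```text
clock: 31.25
tcp_pos: [0.4696, 0.1118, 0.1634]
orientation: [2.639, 1.704, 0.001]
contact_force: [0.5, -0.6, 0.1]
grip_width: 0.0002
```

Call:
{"fn": "arm_command", "kwargs": {"increments": [[[0,0,-0.01],[0,0,0.14],0],[[0,0,-0.025],[0,0,0.17],0],[[0,0,-0.04],[0,0,0.17],0],[[0,0,-0.055],[0,0,0.17],0],[[0,0,-0.065],[0,0,0.17],0],[[0,0,-0.07],[0,0,0.17],0],[[0,0,-0.07],[0,0,0.17],0]]}}

```text
clock: 31.95
tcp_pos: [0.4701, 0.1115, 0.0924]
orientation: [-2.491, -1.914, 0.001]
contact_force: [0.4, -0.6, 0.6]
grip_width: -0.0003
```

Run:
```python
from pol import *
o=r.get_obs();print(o["clock"],o["tcp_pos"],o["orientation"],o["contact_force"],2*np.arctan2(o["orientation"][1],o["orientation"][0]))
for n in("scene","side","wrist"):polar(n)
s=r.grab_frame("scene")[110:230,280:420];b=r.grab_frame("side")[140:260,235:375]
f=lambda i:cv2.resize(i,(400,343),interpolation=cv2.INTER_CUBIC)
cv2.imwrite("pics/v11.png",np.hstack([f(s),f(b)]))
```

```text
31.95 [0.47011157 0.11148896 0.09244356] [-2.49085456e+00 -1.91399484e+00  1.17805433e-03] [ 0.394539   -0.60082848  0.61995816] -4.972827134247657
scene 0.036 max 200.0 med 56.0 from -0.646 to 0.052 mid -0.297 n 41
scene 0.04 max 200.0 med 55.0 from -0.593 to 0.035 mid -0.279 n 37
scene 0.044 max 201.0 med 55.0 from -0.541 to 0.0 mid -0.271 n 32
scene 0.048 max 193.0 med 49.0 from -0.506 to -0.017 mid -0.262 n 29
side 0.036 max 106.0 med 36.0 from 2.025 to 2.548 mid 2.286 n 31
side 0.04 max 132.0 med 39.0 from 0.698 to 2.583 mid 1.641 n 43
side 0.044 max 131.0 med 38.0 from 0.559 to 3.054 mid 1.806 n 51
side 0.048 max 130.0 med 39.0 from 0.524 to 1.239 mid 0.881 n 42
wrist 0.036 max 21.0 med 0.0 from 1.676 to 4.084 mid 2.88 n 108
wrist 0.04 max 21.0 med 0.0 from 1.658 to 4.119 mid 2.889 n 119
wrist 0.044 max 19.0 med 0.0 from 1.606 to 4.154 mid 2.88 n 133
wrist 0.048 max 20.0 med 0.0 from 1.606 to 4.154 mid 2.88 n 138
```

View pics/v11.png

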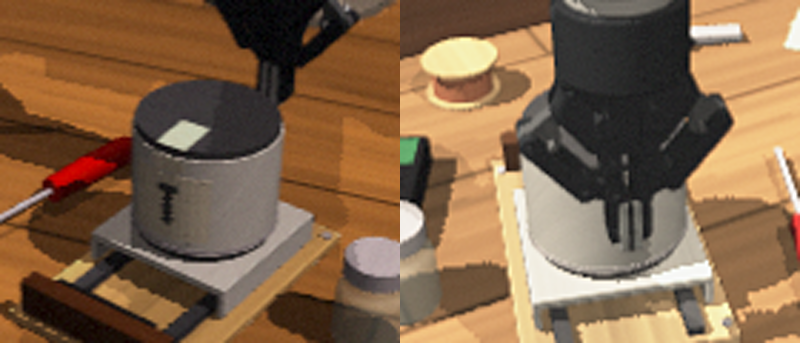

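The label faces the stop squarely (strip near (185,137) in the crop, angle ≈ −0.26), and the finger is behind the tin. Now the push along the rail, direction (0.967, −0.255).

Call:
{"fn": "arm_command", "kwargs": {"increments": [[[0.005,-0.0013,0],[0,0,0],0],[[0.01,-0.0026,0],[0,0,0],0],[[0.014,-0.0037,0],[0,0,0],0],[[0.017,-0.0045,0],[0,0,0],0],[[0.019,-0.005,0],[0,0,0],0],[[0.021,-0.0055,0],[0,0,0],0],[[0.023,-0.0061,0],[0,0,0],0],[[0.025,-0.0066,0],[0,0,0],0],[[0.027,-0.0071,0],[0,0,0],0]]}}

```text
clock: 33.1
tcp_pos: [0.4973, 0.1044, 0.0926]
orientation: [-2.491, -1.913, 0.001]
contact_force: [-4.8, 1.2, 4.1]
grip_width: 0.0003
```

Call:
{"fn": "arm_command", "kwargs": {"increments": [[[0.002,-0.0005,0],[0,0,0],0],[[0.005,-0.0013,0],[0,0,0],0],[[0.008,-0.0021,0],[0,0,0],0],[[0.011,-0.0029,0],[0,0,0],0],[[0.014,-0.0037,0],[0,0,0],0],[[0.017,-0.0045,0],[0,0,0],0],[[0.02,-0.0053,0],[0,0,0],0],[[0.023,-0.0061,0],[0,0,0],0],[[0.026,-0.0069,0],[0,0,0],0],[[0.028,-0.0074,0],[0,0,0],0]]}}

```text
clock: 34.1
tcp_pos: [0.524, 0.0971, 0.0924]
orientation: [-2.49, -1.913, 0.004]
contact_force: [-5.3, -0.1, 4.8]
grip_width: -0.0002
```

Run:
```python
from pol import *
o=r.get_obs();print(o["clock"],o["tcp_pos"],o["contact_force"])
d=np.array([.967,-.255]);c=o["tcp_pos"][:2]+.0685*d;print(c)
polar("scene",c)
# stop position estimate: inner top edge from za crop pixels
k=4.9
for p in((118,370),(352,488)):q=onz("scene",(270+p[0]/k-.4,130+p[1]/k-.4),.04)[:2];print("stop top pt along d from c",(q-c)@d)
```

```text
34.1 [0.52402587 0.09708466 0.09237199] [-5.25769786 -0.07163453  4.84054869]
[0.59026537 0.07961716]
scene 0.036 max 202.0 med 55.0 from -0.681 to 0.0 mid -0.34 n 40
scene 0.04 max 200.0 med 50.0 from -0.646 to 0.0 mid -0.323 n 38
scene 0.044 max 201.0 med 48.0 from -0.593 to -0.017 mid -0.305 n 34
scene 0.048 max 174.0 med 47.0 from -0.576 to -0.314 mid -0.445 n 16
stop top pt along d from c 0.10344280737547064
stop top pt along d from c 0.10671732119175596
```

Call:
{"fn": "arm_command", "kwargs": {"increments": [[[0.002,-0.0005,0],[0,0,0],0],[[0.004,-0.0011,0],[0,0,0],0],[[0.006,-0.0016,0],[0,0,0],0],[[0.008,-0.0021,0],[0,0,0],0],[[0.01,-0.0026,0],[0,0,0],0],[[0.012,-0.0032,0],[0,0,0],0],[[0.014,-0.0037,0],[0,0,0],0],[[0.016,-0.0042,0],[0,0,0],0],[[0.018,-0.0047,0],[0,0,0],0],[[0.02,-0.0053,0],[0,0,0],0]]}}

```text
clock: 35.15
tcp_pos: [0.544, 0.0917, 0.0923]
orientation: [-2.49, -1.913, 0.004]
contact_force: [-6.6, 1.2, 5.2]
grip_width: -0.0002
```

Call:
{"fn": "arm_command", "kwargs": {"increments": [[[0.001,-0.0003,0],[0,0,0],0],[[0.002,-0.0005,0],[0,0,0],0],[[0.003,-0.0008,0],[0,0,0],0]]}}

```text
clock: 35.45
tcp_pos: [0.5471, 0.0909, 0.0923]
orientation: [-2.49, -1.913, 0.004]
contact_force: [-4.6, -0.3, 4.0]
grip_width: 0.0004
```

Run:
```python
from pol import *
o=r.get_obs();print(o["clock"],o["tcp_pos"],o["contact_force"])
d=np.array([.967,-.255]);c=o["tcp_pos"][:2]+.0685*d
polar("scene",c)
s=r.grab_frame("scene")[130:250,270:430]
cv2.imwrite("pics/v12.png",cv2.resize(s,None,fx=4.9,fy=4.9,interpolation=cv2.INTER_CUBIC))
```

```text
35.45 [0.54710659 0.09088844 0.09232231] [-4.620711   -0.28251209  3.97804686]
scene 0.036 max 204.0 med 54.0 from -0.681 to 0.0 mid -0.34 n 40
scene 0.04 max 202.0 med 50.0 from -0.646 to 0.0 mid -0.323 n 38
scene 0.044 max 200.0 med 50.0 from -0.593 to -0.017 mid -0.305 n 34
scene 0.048 max 176.0 med 47.0 from -0.559 to -0.175 mid -0.367 n 20
```

The viewer limit is reached, so I go on with numbers only. From the stop's inner edge, about 15 mm should remain.

Call:
{"fn": "arm_command", "kwargs": {"increments": [[[0.001,-0.0003,0],[0,0,0],0],[[0.002,-0.0005,0],[0,0,0],0],[[0.003,-0.0008,0],[0,0,0],0],[[0.004,-0.0011,0],[0,0,0],0],[[0.005,-0.0013,0],[0,0,0],0],[[0.006,-0.0016,0],[0,0,0],0],[[0.007,-0.0018,0],[0,0,0],0]]}}

```text
clock: 36.25
tcp_pos: [0.5531, 0.0893, 0.0923]
orientation: [-2.489, -1.913, 0.006]
contact_force: [-11.5, 2.0, 8.4]
grip_width: -0.0
```

Call:
{"fn": "arm_command", "kwargs": {"increments": [[[0.0003,-0.0001,0],[0,0,0],0],[[0.0005,-0.0001,0],[0,0,0],0],[[0.0005,-0.0001,0],[0,0,0],0]]}}

```text
clock: 36.55
tcp_pos: [0.5531, 0.0893, 0.0922]
orientation: [-2.488, -1.913, 0.007]
contact_force: [-10.7, 1.4, 7.4]
grip_width: -0.0002
```

Run:
```python
from pol import *
o=r.get_obs();print(o["clock"],o["tcp_pos"],o["contact_force"])
im=r.grab_frame("scene");cv2.imwrite("pics/end.png",im)
# profile across plate front edge -> stop, along rail direction in the image, at lateral mid and offsets
d=np.array([.967,-.255]);n=np.array([.255,.967]);c0=np.array([.5615,.0856])
old=cv2.imread("pics/scene.png")
for lat in(-.02,0,.03):
  for nm,I in(("old",old),("now",im)):
    s=np.arange(.04,.17,.004);P=[[*(c0+d*a+n*lat),.034] for a in s]
    uv=proj("scene",P).astype(np.float32)
    v=cv2.remap(cv2.cvtColor(I,cv2.COLOR_BGR2GRAY),uv[:,0],uv[:,1],cv2.INTER_LINEAR).ravel();print(lat,nm,v.tolist())
```

```text
36.55 [0.55311345 0.08929708 0.0922224 ] [-10.66534655   1.38644489   7.40933806]
-0.02 old [63, 42, 54, 62, 126, 143, 74, 48, 12, 10, 16, 10, 14, 31, 44, 42, 43, 47, 40, 37, 29, 24, 40, 44, 44, 41, 32, 17, 12, 12, 15, 14, 19]
-0.02 now [105, 101, 103, 99, 95, 91, 92, 85, 78, 75, 77, 74, 73, 71, 67, 59, 38, 61, 67, 153, 99, 24, 36, 42, 43, 43, 33, 15, 16, 13, 16, 15, 18]
0 old [73, 32, 28, 77, 161, 160, 80, 49, 45, 48, 47, 48, 47, 51, 115, 124, 123, 135, 152, 153, 132, 36, 40, 47, 46, 47, 35, 13, 16, 14, 14, 13, 11]
0 now [117, 118, 116, 114, 114, 111, 110, 104, 100, 101, 94, 86, 83, 84, 96, 68, 24, 47, 112, 167, 115, 21, 28, 36, 36, 33, 30, 11, 11, 15, 16, 14, 13]
0.03 old [115, 167, 168, 169, 171, 164, 83, 53, 47, 49, 47, 46, 46, 53, 110, 123, 123, 123, 126, 124, 118, 40, 35, 46, 46, 46, 34, 18, 12, 13, 13, 12, 14]
0.03 now [125, 125, 126, 124, 123, 123, 123, 121, 120, 119, 110, 102, 84, 19, 64, 167, 168, 169, 166, 168, 119, 29, 31, 34, 36, 33, 29, 16, 14, 14, 13, 13, 19]
```

It is blocked: the TCP doesn't advance under 11 N, and the plate edge now reaches the stop in the profile. I'll press a touch more, then back off along the rail and check.

Call:
{"fn": "arm_command", "kwargs": {"increments": [[[0.0005,-0.0001,0],[0,0,0],0],[[0.0005,-0.0001,0],[0,0,0],0],[[0.0005,-0.0001,0],[0,0,0],0]]}}

```text
clock: 36.9
tcp_pos: [0.5531, 0.0893, 0.0922]
orientation: [-2.488, -1.913, 0.008]
contact_force: [-12.8, 1.4, 8.4]
grip_width: 0.0001
```

Call:
{"fn": "arm_command", "kwargs": {"increments": [[[-0.003,0.0008,0],[0,0,0],0],[[-0.01,0.0026,0],[0,0,0],0],[[-0.025,0.0066,0],[0,0,0],0],[[-0.045,0.0119,0],[0,0,0],0],[[-0.06,0.0158,0.02],[0,0,0],0],[[-0.06,0.0158,0.06],[0,0,0],0],[[-0.06,0.0158,0.1],[0,0,0],0],[[-0.06,0.0158,0.12],[0,0,0],0],[[-0.06,0.0158,0.12],[0,0,0],0]]}}

```text
clock: 37.8
tcp_pos: [0.499, 0.1053, 0.2162]
orientation: [2.489, 1.911, 0.012]
contact_force: [0.4, -0.1, 0.1]
grip_width: 0.0003
```

Run:
```python
from pol import *
o=r.get_obs();print(o["clock"],o["tcp_pos"],o["contact_force"])
im=r.grab_frame("scene");cv2.imwrite("pics/end2.png",im)
d=np.array([.967,-.255]);n=np.array([.255,.967]);c0=np.array([.5615,.0856]);s=np.arange(.1,.13,.002)
for I in(cv2.imread("pics/end.png"),im):
    uv=proj("scene",[[*(c0+d*a+n*.03),.034] for a in s]).astype(np.float32)
    print(cv2.remap(cv2.cvtColor(I,cv2.COLOR_BGR2GRAY),uv[:,0],uv[:,1],cv2.INTER_LINEAR).ravel().tolist())
for L in(.058,.062):
  for nm in("scene","side","wrist"):polar(nm,c0+L*d,rs=(.036,.042))
```

```text
37.8 [0.49902769 0.10526746 0.21619602] [ 0.41306619 -0.07614708  0.13308569]
[167, 168, 168, 168, 169, 168, 166, 167, 168, 157, 119, 63, 29, 20, 31]
[164, 165, 163, 163, 163, 163, 163, 164, 166, 151, 114, 58, 24, 20, 30]
scene 0.036 max 197.0 med 57.0 from -0.646 to 0.052 mid -0.297 n 41
scene 0.042 max 196.0 med 56.0 from -0.576 to 0.0 mid -0.288 n 34
side 0.036 max 251.0 med 114.0 from -0.576 to 0.122 mid -0.227 n 41
side 0.042 max 251.0 med 114.0 from -0.506 to 0.087 mid -0.209 n 35
wrist 0.036 max 133.0 med 24.0 from -0.454 to -0.105 mid -0.279 n 21
wrist 0.042 max 46.0 med 23.0 from 2.409 to 3.019 mid 2.714 n 22
scene 0.036 max 198.0 med 56.0 from -0.628 to 0.052 mid -0.288 n 40
scene 0.042 max 195.0 med 56.0 from -0.576 to 0.017 mid -0.279 n 35
side 0.036 max 252.0 med 113.0 from -0.576 to 0.14 mid -0.218 n 42
side 0.042 max 250.0 med 113.0 from -0.506 to 0.087 mid -0.209 n 35
wrist 0.036 max 42.0 med 21.0 from 1.117 to 2.985 mid 2.051 n 20
wrist 0.042 max 38.0 med 21.0 from 2.199 to 3.124 mid 2.662 n 39
```

```bash
python3 -c "
from bench import r
print(r.hand_in())"
```

```text
the job is handed in; nothing more can be done
None
```

I turned the tin by its lid until the label faced the stop, then pushed the tin and carriage home against the stop. I handed the job in at about 38 s of the 72 s; no verdict was reported.

- **Turning:** I used several short sweeps with the shut fingertips near the lid's edge. The readings after each move showed lid forces of about 3–7 N, with a peak of 7.2 N. Some sweeps slipped or overshot slightly and I corrected them. Before the push the label was about 0.02 rad or less from square.
- **Pushing:** I pushed the wall from behind along the rail. It took about 5–7 N while sliding, then up to about 15 N in total once blocked. At that point the tool stopped advancing, and in the scene image the carriage plate met the stop with no gap.
- **Last checks:** The label strip points at about −0.25 rad against the rail at about −0.26. The scene camera gave −0.29 and the side camera −0.22, so the tin is within about 0.05 rad of front. The plate was still against the stop after I backed off. The arm was clear and the wrist force near zero.

- **Fingertip position:** The shut fingertips stood about 7–10 mm behind the reported TCP, not 17 mm ahead of it as described. I found the lid by touch and vision instead.
- **Checks I couldn't complete:** The picture limit ran out during the push, so the last checks were numeric only. The final wrist camera readings of the label were unusable. I did not measure the jar, screwdriver or meter again at the end, but the tool stayed clear of all three.

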